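# Clear and load the sample carriage, run it home on the optical rail and fire the shutter

## Task

Get the diffractometer's sample carriage ready and start the exposure: put the red transport block from the rail and the white blank from the middle bay into the grey tray, and load every orange sample cartridge into a bay of the carriage, one end pressed against the sprung brass contact under the blue hood and the other end tipped down behind the low end wall, lying flat. With all of them loaded and block and blank in the tray, push the carriage along the rail until it is fully home against the black end stop (push on its yellow centre mark: off-centre it jams). Only when it is home, squeeze the red trigger of the shutter grip well in, hold it for about a second and let it spring back; do not knock over or shove away the small brass weight.

Things in the scene. Friction and masses are not known exactly. Their poses are not given: they have to be found in the camera images.
- rail: fixed aluminium optical rail; origin at table level, +x along the rail, the push direction, +y across, +z up. Head 60 mm wide, top 30 mm above the table, x = -165 to +195 mm. Black end stop 90 mm wide, 76 mm high, face at x = +175. Pin at x = -152, 8 mm above the head. Toothed fences 30 mm high at y = +-58 to 71, x = -115 to +60. Carriage home: its origin at x = +87 mm
- carriage: grey sample carriage, captive on the rail head, 0.9 kg; origin mid-underside of its deck, 30 mm above the table; frame as the rail's (+x push direction). Deck 176 (x) by 124 (y) by 10 mm. Three bays across it, at x = -54, 0, +54 mm, for cartridges lying along y. It is pushed at its rear bar: within 10 mm of the centre line it slides with 1 to 5 N, from about 20 mm off it jams
- bay0 (a point): centre of a seated cartridge in the rear bay (carriage x = -54, y = 0, z = 29 mm). All bays: two white pads 22 mm wide with tops at carriage z = 20 mm carry the cartridge (y = -32 to -20 and +16 to +28); between them it is open down to the deck, z = 10 mm. Side cheeks leave 23 mm width at the ends (y > 28, and y = -32.5 to -24.5 mm)
- bay1 (a point): the same for the middle bay (carriage x = 0). How to load any bay: tilted about 16 degrees with the +y end low, that end goes in under the hood, presses the brass contact back 10 to 14 mm, then the -y end is tipped down behind the low end wall; released, the spring shifts it against that wall and holds it
- bay2 (a point): the same for the front bay (carriage x = +54 mm)
- end_wall (a point): middle of the top inner edge of the low blue end wall on the -y side (carriage x = 0, y = -32, z = 32 mm), 150 mm long, 8 mm thick, shared by the bays
- hood_lip (a point): middle of the lower edge of the blue hood's lip on the +y side (carriage x = 0, y = +28, z = 46 mm); hood 150 mm long, its top at z = 51, its back at y = +60 mm; it covers the brass contacts
- contact0 (a joint): rear bay's sprung brass contact (18 mm wide, carriage z = 22 to 44 mm): 0 when free, its face then at carriage y = +26 mm; yields up to 0.018 m towards +y, 0.42 N per mm; about 0.006 with a cartridge seated
- contact1 (a joint): the same, middle bay
- contact2 (a joint): the same, front bay
- push_bar (a joint): angle of the push bar in rad about its upright middle pivot (carriage x = -104, y = 0): 0 square, up to 0.16 either way, sprung to square with 0.5 N m per rad. Pushed off-centre it swings (positive: its -y end goes forward) and two tabs below catch in the toothed fences along the rail: the carriage jams. Take the push away and it frees itself
- push_mark (a point): yellow mark in the middle of the rear face of the aluminium push bar at the carriage's rear (carriage x = -108, y = 0, z = 27.5 mm); the bar is 124 mm wide (y), 8 mm thick, from carriage z = 10 to 47 mm
- cartridge0: orange square-section sample cartridge with brass ends, 64 x 18 x 18 mm, 60 g, long axis its own x, origin at its centre; all four sides and both ends are alike. Lies on the table at the start; may be absent
- cartridge1: orange square-section sample cartridge with brass ends, 64 x 18 x 18 mm, 60 g, long axis its own x, origin at its centre; all four sides and both ends are alike. Lies on the table at the start; may be absent
- cartridge2: orange square-section sample cartridge with brass ends, 64 x 18 x 18 mm, 60 g, long axis its own x, origin at its centre; all four sides and both ends are alike. Lies on the table at the start; may be absent
- blank: white blank cartridge with brass ends, the same size, shape and mass as the orange ones; seated in the middle bay at the start. It comes out the way a cartridge goes in, reversed: press it about 4 mm against the contact, tip its -y end up over the low wall, then draw it out from under the hood
- block: red transport block sitting astride the rail between carriage and end stop, 0.12 kg; origin at the rail's top, frame as the rail's at the start: saddle 28 (x) by 84 (y) mm, from z = -10 to +14 mm, with a grip fin 16 (x) by 50 (y) mm from z = 14 to 40 mm. It lifts straight off
- tray: fixed grey open tray, 150 (x) by 130 (y) by 30 mm high, walls 4 mm; origin at the centre of its underside, floor 4 mm up
- grip: fixed shutter grip: horizontal black handle bar along its x, 140 by 22 (y) by 28 mm, centred at y = 0, from z = 50 to 78 mm over the table, on two posts; origin at table level. The red trigger lies along its -y side
- grip_mid (a point): on the handle bar's centre line opposite the trigger pad (grip x = 10, y = 0, z = 64 mm)
- trigger_pad (a point): point on the middle of the red trigger lever (10 mm thick, 22 mm high, 90 mm long) 60 mm from its upright hinge; at rest about 36 mm from the handle's centre line, so bar and trigger measure about 52 mm over all there, about 36 mm when squeezed home
- trigger (a joint): trigger angle in rad: 0 at rest, grows to 0.28 when squeezed against the handle; springs back, about 2 to 6 N at the pad; squeezed well in is above 0.18
- weight: brass calibration weight, plain cylinder 30 mm across, 35 mm high, 0.2 kg, standing among the cartridges; origin at its underside: leave alone

How it is judged:
By the outcome, as a careful person would: the job done as asked, in the order asked, and still so for the second after the job is handed in, with the robot touching nothing.
Of cartridge0, cartridge1, cartridge2 only 2 to 3 are there at a start; the rules pass over those that are not, and their reading is None.
At some moment in a run one of cartridge0, cartridge1, cartridge2 may be knocked a few centimetres aside while the robot is not near it.
Once in a run the grip may slacken for a moment while it holds something.
It also fails if it takes over 210 s, if anything falls off the work surface, if the arm or the gripper's body presses on something with over 40 N, if the wrist force passes 120 N, or if a joint passes its speed limit or range.

## Robot

A 6-joint arm with a two-finger parallel gripper is mounted at the origin on the work surface. World frame = base frame: x ahead of the robot, y to its left, z up, the work surface at z = 0. Lengths are in m, angles in degrees, forces in N, time in s.
With the tool pointing down it reaches from about 0.375 to 0.825 m from the base axis. Payload 5.5 kg.
Tool frame: the origin (TCP) lies at the very end of the fingers, on their centre line; the grasp point (between the pads) lies 19 mm behind it; z points along the fingers, y is the direction in which the jaws open and shut (so a half turn about z gives the same grasp; the last joint's range is limited). The gripper opens to 85 mm and grips with 20 to 120 N. Pads are 22 mm wide; open, the fingers measure 114 mm over their backs; the gripper's body (76 mm by 85 mm) begins 54 mm behind the grasp point. The pads swing forward as they close: fully open they stand 13 mm farther back than shut.
Start: joints at [-67.953, 17.962, -2.699, 69.339, 0, 90], TCP at [0.225, -0.556, 0.231] pointing down, gripper open.
Joint ranges: [-152.73, 152.73], [-39.44, 99.34], [-58.76, 71.6], [-118.89, 123.64], [-81.53, 83.1], [-180, 180]. Speed limits (degrees/s): [136.94, 136.94, 172.46, 180, 180, 180].

## Interface

Orientations are given as a 3x3 rotation matrix whose columns are the frame's x, y, z axes.
In Python, from workcell import manip gives the robot as it stands.
- The arm moves only by the shell command python3 -m jog 'ROWS'. ROWS is JSON, a list of rows, each a list of 5 numbers: the shift along the tool's x, y, z in units of 40 mm (1.0 is 40 mm), then the turn about the tool's z in units of 5 degrees (1.0 is 5 degrees), then the finger opening in mm, from 0 to 85.4. A call has 1 to 20 rows; each row shifts and turns the pose as measured when the row begins, along the tool's axes as they then stand; what a row does not reach is not made up. A row lasts 1/12 s, in which the tool goes at most 41.7 mm and 7.16 degrees, less where a joint would pass 70% of its speed; a pose out of reach is approached as far as the arm can. A call is refused whole if a number of a shift passes 1 or a number of a turn 1, either way. A call with a gripper value outside its range is refused whole. The fingers move at their own pace and stop on an object; the grip force is fixed at half the most. Time passes only in rows, so rows that do not move let the fingers close. It gives the time, the measured TCP pose, the force and the opening at its end, in the units of the state.
- manip.get_state(): the state, without advancing time (a new reading comes with each control period).
- manip.camera(name): name is "scene" or "top"; returns a dict with "img" (480x640x3 uint8, red, green, blue), "fx", "fy", "cx", "cy" (pixels), "camera_from_world" (4x4, takes a point from world to camera coordinates). Camera axes: x right, y up, looking along -z (the intrinsics and any distortion apply to the point x, -y, -z); pixel columns grow to the right and rows downward; lengths in m; the calibration is good to about 2 mm. A picture is of the moment at which its call begins. There is no depth.
- manip.close_job(): hands the job in, once; it reports no verdict.
The state is a dict: "t": time; "joint_positions": joint angles; "dq": joint speeds; "joint_efforts": joint torques, N m; "tool_pos": TCP position; "ee_rot": TCP orientation; "contact_force": force on the tool from outside, world axes, zero at the start; "ft_torque": the same for the moment, N m; "grip_width": finger opening in m.
Only numpy, scipy, OpenCV 4.12 (cv2) and the standard library are available. Lean on these libraries where they do the work, as an engineer would, in place of code of your own. Each camera call takes 0.05 s, during which the arm holds its last target.

## Working session

There is one attempt and no reset: what is moved stays moved. The work goes in short steps, Python scripts to look and compute and a shell command to move; the robot and the scene stay as the last step left them, time stands still between calls to the robot, and variables do not carry over. Pictures are saved under pics/ and viewed, and the job is handed in when it is done.

```bash
ls -la; mkdir -p pics
python3 - <<'E'
from workcell import manip
import cv2,numpy as np
s=manip.get_state()
for k,v in s.items(): print(k,np.round(v,4).tolist())
for n in("scene","top"):
    c=manip.camera(n)
    cv2.imwrite(f"pics/{n}0.png",c["img"][:,:,::-1])
    print(n,c["fx"],c["fy"],c["cx"],c["cy"],[k for k in c]);print(np.round(c["camera_from_world"],4))
E
```

```text
total 12
drwxr-xr-x  3 agent agent 4096 Dec  7 01:33 .
drwxr-xr-x 23 root  root  4096 Dec  7 01:33 ..
drwxr-xr-x  2 agent agent 4096 Dec  7 01:33 pics
t 0.0
joint_positions [-67.9526, 18.0044, -2.7534, 69.3391, 0.0002, 89.9997]
dq [0.0319, -0.0675, 0.0391, 0.0763, 0.005, 0.0389]
joint_efforts [-0.0003, -53.9589, 33.9748, 0.0192, -0.0001, 0.0]
tool_pos [0.225, -0.5556, 0.2304]
ee_rot [[0.9269, 0.3754, -0.0006], [0.3754, -0.9269, 0.0016], [0.0, -0.0017, -1.0]]
contact_force [0.5852, 0.1537, 0.4485]
ft_torque [0.0005, -0.0585, -0.0293]
grip_width 0.0853
scene 568.3753985981338 568.3753985981338 318.6856267768269 244.15038476157244 ['img', 'fx', 'fy', 'cx', 'cy', 'camera_from_world']
[[-0.6663  0.7456  0.0137  0.3491]
 [-0.6145 -0.5593  0.5564  0.2816]
 [ 0.4226  0.3623  0.8308 -1.2525]
 [ 0.      0.      0.      1.    ]]
top 500.4808361022917 500.4808361022917 319.97740017533596 232.63044411593788 ['img', 'fx', 'fy', 'cx', 'cy', 'camera_from_world']
[[ 0.0026 -1.     -0.0012 -0.0199]
 [ 0.9971  0.0025  0.0759 -0.529 ]
 [-0.0759 -0.0014  0.9971 -1.0694]
 [ 0.      0.      0.      1.    ]]
```

View pics/top0.png

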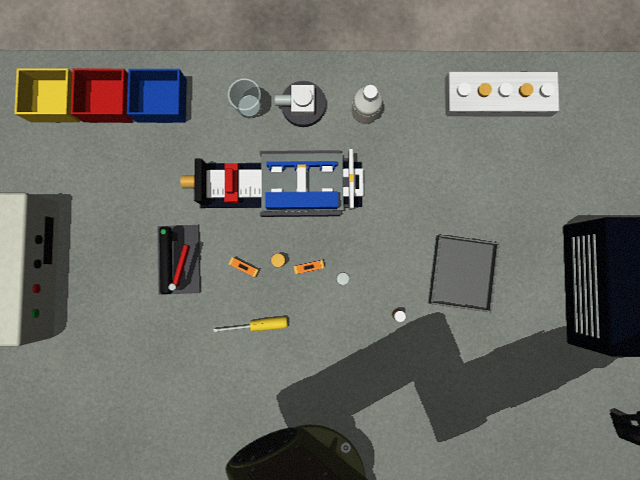

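View pics/scene0.png

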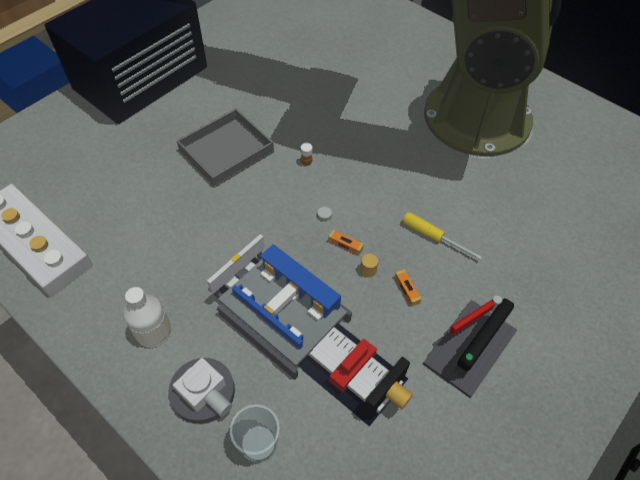

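```bash
cat > h.py <<'E'
import numpy as np,cv2
from workcell import manip
def ray(c,u,v):
    T=c["camera_from_world"];R=T[:3,:3];o=-R.T@T[:3,3]
    d=np.stack([(np.asarray(u,float)-c["cx"])/c["fx"],-(np.asarray(v,float)-c["cy"])/c["fy"],-np.ones_like(np.asarray(u,float))],-1)@R
    return o,d
def plane(c,u,v,z):
    o,d=ray(c,u,v); return (o+d*((z-o[2])/d[...,2])[...,None])
def proj(c,P):
    T=c["camera_from_world"];p=np.asarray(P)@T[:3,:3].T+T[:3,3]
    return np.stack([c["cx"]+c["fx"]*p[...,0]/-p[...,2],c["cy"]-c["fy"]*p[...,1]/-p[...,2]],-1)
def crop(n,x0,y0,x1,y1,k,out):
    c=manip.camera(n); im=c["img"][y0:y1,x0:x1,::-1]
    cv2.imwrite(out,cv2.resize(im,None,fx=k,fy=k,interpolation=cv2.INTER_CUBIC)); return c
def st():
    s=manip.get_state();print("t",round(s["t"],2),"tcp",np.round(s["tool_pos"],4).tolist(),"F",np.round(s["contact_force"],1).tolist(),"w",round(float(s["grip_width"])*1000,1))
    R=np.array(s["ee_rot"]);print("xax",np.round(R[:,0],3).tolist(),"yax",np.round(R[:,1],3).tolist(),"zax",np.round(R[:,2],4).tolist());return s
E
python3 - <<'E'
from h import *
crop("top",140,140,380,320,3.3,"pics/t1.png")
crop("scene",200,220,440,400,3.3,"pics/s1.png")
E
```

```text
(no output)
```

View pics/t1.png

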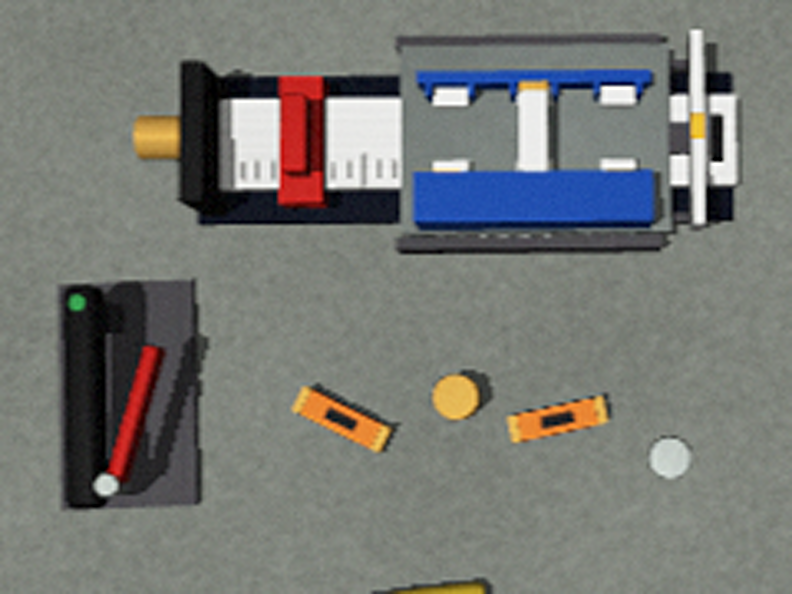

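View pics/s1.png

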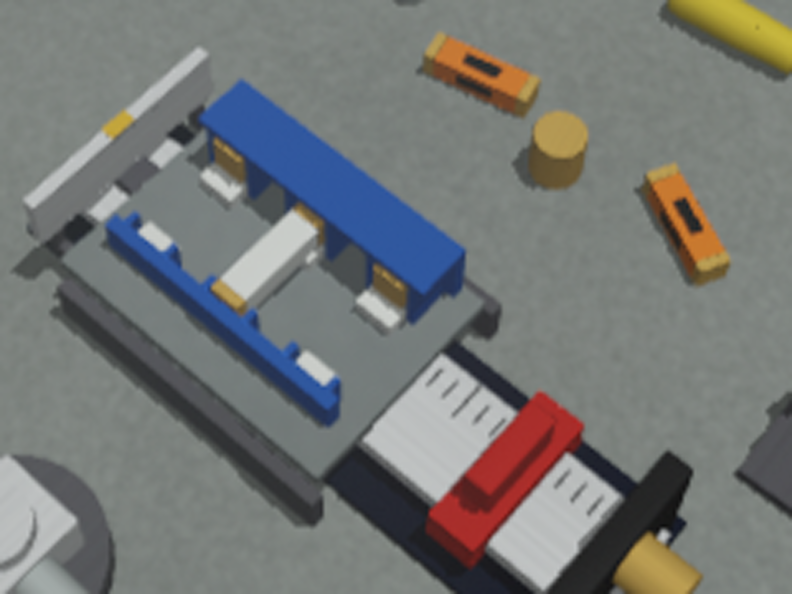

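```bash
cat > see.py <<'E'
from h import *
def blobs(c,lo,hi,z,amin=30,roi=None,ns=1):
    hsv=cv2.cvtColor(c["img"],cv2.COLOR_RGB2HSV);m=cv2.inRange(hsv,lo,hi)
    if roi: 
        k=np.zeros_like(m);x0,y0,x1,y1=roi;k[y0:y1,x0:x1]=255;m&=k
    out=[]
    for q in cv2.findContours(m,cv2.RETR_EXTERNAL,cv2.CHAIN_APPROX_NONE)[0]:
        if cv2.contourArea(q)<amin: continue
        q=q[:,0].astype(float);P=plane(c,q[:,0],q[:,1],z)[:,:2]
        (cx,cy),(w,h),a=cv2.minAreaRect((P*1000).astype(np.float32))
        if w<h: w,h,a=h,w,a+90
        out.append((np.round(q.mean(0)),[round(cx,1),round(cy,1)],[round(w,1),round(h,1)],round((a+90)%180-90,1)))
    return out
E
python3 - <<'E'
from see import *
c=manip.camera("top");s=manip.camera("scene")
print("orange top z18");[print(*b) for b in blobs(c,(5,120,120),(22,255,255),.018)]
print("orange scene");[print(*b) for b in blobs(s,(5,120,120),(22,255,255),.018)]
print("blue z81");[print(*b) for b in blobs(c,(105,150,60),(125,255,255),.081,roi=(255,150,350,215))]
print("blue z62");[print(*b) for b in blobs(c,(105,150,60),(125,255,255),.062,roi=(255,150,350,215))]
print("red z44/70");[print(*b) for b in blobs(c,(0,150,60),(4,255,255),.070,roi=(150,150,350,320))]
[print(*b) for b in blobs(c,(0,150,60),(4,255,255),.044,roi=(150,150,350,320))]
print("white z77 bar");[print(*b) for b in blobs(c,(0,0,190),(180,60,255),.077,roi=(255,140,380,215),amin=15)]
print("tray");[print(*b) for b in blobs(c,(0,0,0),(180,60,75),.03,roi=(420,225,505,320),amin=15)]
print("black");[print(*b) for b in blobs(c,(0,0,0),(180,255,40),.078,roi=(150,140,380,300),amin=15)]
E
```

```text
orange top z18
[309. 267.] [455.1, 6.1] [64.7, 17.9] -77.4
[243. 267.] [454.9, 147.9] [64.4, 17.4] 63.8
[278. 260.] [469.4, 73.6] [28.3, 26.0] -89.9
[187. 181.] [642.3, 273.2] [28.8, 26.7] -89.9
[526.  89.] [851.4, -476.9] [27.5, 26.7] -1.6
[485.  89.] [850.7, -385.0] [27.5, 25.2] -44.8
orange scene
[399. 394.] [621.6, 253.7] [32.8, 26.8] 89.9
[408. 286.] [456.9, 148.5] [63.6, 18.2] 63.8
[370. 261.] [461.9, 66.3] [27.9, 26.9] 39.4
[ 38. 242.] [836.7, -404.2] [27.1, 25.6] 89.4
[346. 240.] [456.6, 6.4] [63.8, 18.5] -77.7
[  9. 214.] [837.0, -498.0] [27.1, 24.9] 15.3
blue z81
[300. 200.] [591.7, 19.6] [147.0, 36.0] -89.0
[300. 164.] [665.5, 21.0] [145.5, 17.5] -88.0
blue z62
[300. 200.] [594.4, 20.4] [149.7, 36.6] -89.0
[300. 164.] [669.5, 21.8] [148.2, 17.9] -88.0
red z44/70
[180. 264.] [458.2, 271.0] [84.6, 11.4] -14.7
[231. 182.] [630.1, 167.4] [82.5, 29.3] 0.1
[180. 264.] [458.5, 278.3] [86.7, 11.7] -14.7
[231. 182.] [634.7, 172.1] [84.6, 30.1] 0.1
white z77 bar
[327. 189.] [615.6, -33.0] [20.8, 4.2] -89.9
[345. 191.] [611.5, -71.4] [16.8, 10.4] -0.0
[351. 194.] [604.3, -83.8] [52.3, 6.2] -0.1
[258. 183.] [627.9, 110.5] [54.7, 12.5] 0.7
[359. 182.] [630.5, -98.4] [54.7, 14.6] -0.2
[345. 172.] [650.4, -70.4] [14.8, 8.3] -0.0
[301. 179.] [636.5, 21.2] [50.5, 16.7] 0.3
[276. 169.] [657.4, 73.3] [20.8, 8.4] -89.9
[326. 168.] [658.7, -31.9] [18.8, 10.5] -89.9
[351. 161.] [674.7, -81.9] [50.8, 6.3] -0.1
tray
[433. 317.] [351.9, -258.5] [53.2, 14.8] -89.8
[462. 272.] [444.5, -324.6] [149.5, 133.2] -7.4
black
[189. 270.] [455.1, 247.6] [103.7, 20.6] -18.8
[169. 256.] [469.0, 287.2] [137.6, 49.5] 1.3
[346. 200.] [592.5, -72.3] [12.6, 8.3] -0.1
[357. 201.] [590.5, -96.1] [20.9, 14.5] -0.1
[357. 182.] [631.3, -95.2] [27.3, 4.2] -0.2
[249. 166.] [664.5, 129.6] [45.9, 10.6] -89.9
[357. 164.] [667.1, -95.3] [12.5, 10.6] -89.9
[345. 164.] [669.1, -71.4] [14.8, 10.4] -0.0
[219. 190.] [627.7, 174.4] [137.4, 100.8] -89.9
```

Run:
```python
from see import *
c=manip.camera("top");s=manip.camera("scene")
o,_=ray(c,0,0);print(np.round(o,3))
print("yellow mark z77");[print(*b) for b in blobs(c,(15,120,120),(30,255,255),.077,roi=(340,150,365,215),amin=3)]
print("scene");[print(*b) for b in blobs(s,(15,120,120),(30,255,255),.077,roi=(200,200,270,300),amin=3)]
print("blank z68");[print(*b) for b in blobs(c,(0,0,190),(180,60,255),.068,roi=(290,160,310,200),amin=15)]
print([print(*b) for b in blobs(s,(0,0,170),(180,60,255),.068,roi=(262,275,310,318),amin=15)])
# edges of hood/wall along columns
g=cv2.cvtColor(c["img"],cv2.COLOR_RGB2HSV);b=cv2.inRange(g,(105,150,60),(125,255,255))
for u in (270,285,315,330):
    r=np.where(b[150:215,u])[0]+150; sp=np.split(r,np.where(np.diff(r)>1)[0]+1);print(u,[(x[0],x[-1]) for x in sp])
for v in (195,200,205): 
    r=np.where(b[v,250:350])[0]+250;print(v,r[0],r[-1], plane(c,[r[0]-.5,r[-1]+.5],[v,v],.081)[:,1])
rr=cv2.inRange(g,(0,150,60),(4,255,255))
for v in (165,175,180,185,200):
    r=np.where(rr[v,210:260])[0]+210;print("red",v,r[0],r[-1])
```

```text
[ 0.446 -0.02   1.106]
yellow mark z77
[351. 178.] [639.9, -82.8] [14.8, 8.3] -0.1
scene
[236. 257.] [640.1, -84.3] [13.9, 6.6] 4.6
blank z68
[301. 179.] [638.2, 21.5] [50.9, 16.8] 0.3
[281. 297.] [639.3, 20.6] [52.1, 17.3] 1.5
[268. 277.] [626.6, -22.9] [14.0, 7.7] -89.5
[None, None]
270 [(np.int64(162), np.int64(168)), (np.int64(170), np.int64(170)), (np.int64(192), np.int64(207)), (np.int64(209), np.int64(209))]
285 [(np.int64(162), np.int64(165)), (np.int64(192), np.int64(207)), (np.int64(209), np.int64(209))]
315 [(np.int64(161), np.int64(165)), (np.int64(192), np.int64(207))]
330 [(np.int64(161), np.int64(164)), (np.int64(192), np.int64(207))]
195 266 337 [ 0.09418112 -0.05463143]
200 266 337 [ 0.09406765 -0.05463112]
205 266 337 [ 0.09395435 -0.05463082]
red 165 225 237
red 175 225 236
red 180 225 237
red 185 225 236
red 200 225 237
```

Run:
```python
from h import *
crop("top",215,150,255,215,9,"pics/t2.png")
crop("top",150,215,210,300,7,"pics/t3.png")
crop("top",335,140,375,220,7,"pics/t4.png")
```

```text
(no output)
```

View pics/t2.png

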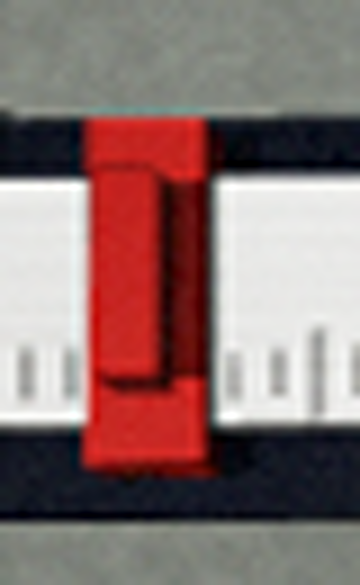

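View pics/t3.png

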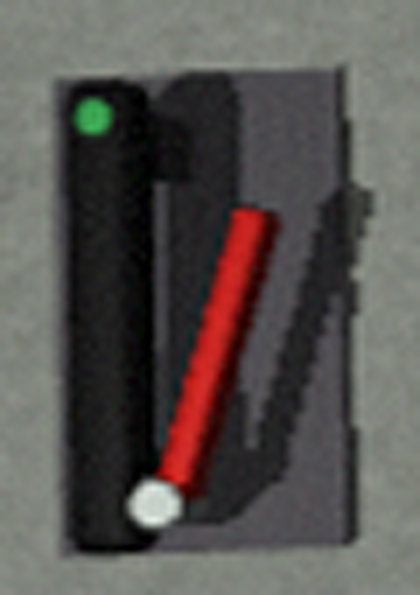

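View pics/t4.png

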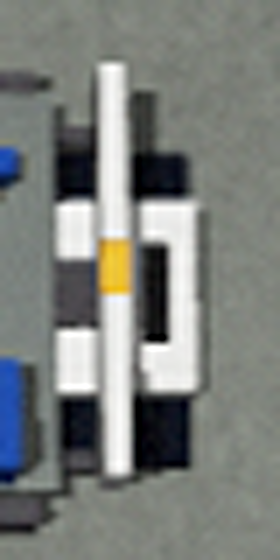

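Run:
```python
from h import *
c=manip.camera("top")
print("fin",plane(c,[225,232.8,228.9],[168.3,192,180.2],.07))
# grip bar corners top z78 : left edge / right edge ends
print("bar",plane(c,[160,171.7,165.9,165.9],[260,260,226.4,293.6],.078))
for z in (.064,.075): print("trig tip,hinge",plane(c,[150+255/7,150+155/7],[215+210/7,215+503/7],z))
print("end stop face x175 expected", np.array([.639,.021]))
print("tray",plane(c,[462],[272],.03))
```

```text
fin [[0.66008117 0.18099752 0.07      ]
 [0.60994896 0.16383506 0.07      ]
 [0.63486342 0.17239887 0.07      ]]
bar [[0.46744189 0.30967775 0.078     ]
 [0.46750443 0.28564814 0.078     ]
 [0.5367171  0.29936121 0.078     ]
 [0.39893141 0.29577722 0.078     ]]
trig tip,hinge [[0.49911583 0.25986556 0.064     ]
 [0.41220647 0.28749468 0.064     ]]
trig tip,hinge [[0.49855881 0.25691165 0.075     ]
 [0.41256654 0.28424921 0.075     ]]
end stop face x175 expected [0.639 0.021]
tray [[ 0.44442556 -0.32319339  0.03      ]]
```

```bash
python3 -m jog '[[0,0,0,1,85],[0,0,0,1,85],[0,0,0,1,85],[0,0,0,1,85],[0,0,0,0.25,85],[0,0,0,0,85]]'; python3 -c "
from h import *;st()"
```

```text
t: 1.1
tool_pos: [0.2252, -0.5562, 0.2315]
ee_rot: [[1.0, -0.004, 0.0], [-0.004, -1.0, -0.0], [0.0, 0.0, -1.0]]
contact_force: [0.4, -1.2, -0.8]
grip_width: 0.0852
t 1.1 tcp [0.2252, -0.5562, 0.2315] F [0.4, -1.2, -0.8] w 85.2
xax [1.0, -0.004, 0.0] yax [-0.004, -1.0, 0.0] zax [0.0001, -0.0003, -1.0]
```

```bash
python3 -m jog '[[0.5,-0.88,0,-0.2,85],[0.5,-0.88,0,0,85],[0.5,-0.88,0,0,85],[0.5,-0.88,0,0,85],[0.5,-0.88,0,0,85],[0.5,-0.88,0,0,85],[0.5,-0.88,0,0,85],[0.5,-0.88,0,0,85],[0.5,-0.88,0,0,85],[0.5,-0.88,0,0,85],[0.5,-0.88,0,0,85],[0.5,-0.88,0,0,85],[0.5,-0.88,0,0,85],[0.5,-0.88,0,0,85],[0.5,-0.88,0,0,85],[0.5,-0.88,0,0,85],[0.5,-0.88,0,0,85],[0.5,-0.88,0,0,85],[0.5,-0.88,0,0,85],[0,0,0,0,85]]'
```

```text
t: 2.77
tool_pos: [0.6028, 0.0862, 0.2333]
ee_rot: [[0.992, 0.122, 0.005], [0.122, -0.992, 0.043], [0.011, -0.042, -0.999]]
contact_force: [-0.2, -0.5, 0.0]
grip_width: 0.0849
```

```bash
python3 -m jog '[[0,0,0,0,85],[0,0,0,0,85],[0,0,0,0,85]]'
```

```text
t: 3.02
tool_pos: [0.6026, 0.0867, 0.2326]
ee_rot: [[0.992, 0.125, 0.004], [0.125, -0.991, 0.042], [0.009, -0.041, -0.999]]
contact_force: [-0.0, 1.1, 0.6]
grip_width: 0.085
```

```bash
python3 -m jog '[[0,0.9,0,0,85],[0,0.9,0,0,85],[0,0.9,0,0,85],[0,0.9,0,0,85],[0,0.9,0,0,85],[0,0,0,0,85],[0,0,0,0,85]]'; python3 -m jog '[[0,-0.4,0,0,85],[0,-0.4,0,0,85],[0,-0.4,0,0,85],[0,-0.4,0,0,85],[0,-0.4,0,0,85],[0,-0.4,0,0,85],[0,-0.4,0,0,85],[0,-0.4,0,0,85],[0,-0.4,0,0,85],[0,-0.4,0,0,85],[0,-0.4,0,0,85],[0,0,0,0,85],[0,0,0,0,85]]'
```

```text
t: 3.6
tool_pos: [0.6207, -0.103, 0.2264]
ee_rot: [[0.992, 0.123, 0.005], [0.123, -0.992, 0.041], [0.01, -0.04, -0.999]]
contact_force: [-0.9, 0.6, 0.1]
grip_width: 0.0849
t: 4.68
tool_pos: [0.5863, 0.0928, 0.2376]
ee_rot: [[0.991, 0.132, 0.004], [0.132, -0.99, 0.045], [0.01, -0.044, -0.999]]
contact_force: [-0.1, -0.0, -0.6]
grip_width: 0.0852
```

```bash
python3 -m jog '[[0,0,0,0,85],[0,0,0,0,85],[0,0,0,0,85],[0,0,0,0,85],[0,0,0,0,85],[0,0,0,0,85]]';python3 -c "
from h import *;s=st();print(s['joint_positions'])"; python3 -m jog '[[0,0.3,0,0,85],[0,0.3,0,0,85],[0,0.3,0,0,85],[0,0.3,0,0,85],[0,0.3,0,0,85],[0,0.3,0,0,85],[0,0.3,0,0,85],[0,0.3,0,0,85],[0,0,0,0,85],[0,0,0,0,85]]';python3 -c "
from h import *;s=st();print(s['joint_positions'])"
```

```text
t: 5.18
tool_pos: [0.5852, 0.0917, 0.238]
ee_rot: [[0.991, 0.131, 0.004], [0.131, -0.99, 0.045], [0.01, -0.044, -0.999]]
contact_force: [0.5, -0.2, 0.2]
grip_width: 0.0853
t 5.18 tcp [0.5852, 0.0917, 0.238] F [0.5, -0.2, 0.2] w 85.3
xax [0.991, 0.131, 0.01] yax [0.131, -0.99, -0.044] zax [0.0039, 0.0448, -0.999]
[  7.50347657  16.49338597  -3.84922314  69.10212978   2.51791409
 180.00096809]
t: 6.02
tool_pos: [0.599, -0.0178, 0.2328]
ee_rot: [[0.992, 0.124, 0.004], [0.123, -0.991, 0.044], [0.009, -0.043, -0.999]]
contact_force: [0.3, -0.3, -0.5]
grip_width: 0.0853
t 6.02 tcp [0.599, -0.0178, 0.2328] F [0.3, -0.3, -0.5] w 85.3
xax [0.992, 0.123, 0.009] yax [0.124, -0.991, -0.043] zax [0.0035, 0.0436, -0.999]
[ -3.08689915  17.78207459  -2.79499091  69.35499488   2.50427009
 169.81799271]
```

```bash
python3 -m jog '[[0,0,0,-1,85],[0,0,0,-1,85],[0,0,0,-1,85],[0,0,0,-1,85],[0,0,0,-1,85],[0,0,0,-1,85],[0,0,0,-1,85],[0,0,0,-1,85],[0,0,0,-1,85],[0,0,0,-1,85],[0,0,0,-1,85],[0,0,0,-1,85],[0,0,0,-1,85],[0,0,0,-1,85],[0,0,0,-1,85],[0,0,0,-1,85],[0,0,0,-1,85],[0,0,0,-1,85],[0,0,0,-1,85],[0,0,0,-1,85]]'; python3 -m jog '[[0,0,0,-1,85],[0,0,0,-1,85],[0,0,0,-1,85],[0,0,0,-1,85],[0,0,0,-1,85],[0,0,0,-1,85],[0,0,0,-1,85],[0,0,0,-1,85],[0,0,0,-1,85],[0,0,0,-1,85],[0,0,0,-1,85],[0,0,0,-1,85],[0,0,0,-1,85],[0,0,0,-1,85],[0,0,0,0,85]]';python3 -c "
from h import *;s=st();print(s['joint_positions'])"
```

```text
t: 7.68
tool_pos: [0.5983, -0.0062, 0.2335]
ee_rot: [[-0.388, 0.921, 0.002], [0.92, 0.388, 0.051], [0.046, 0.022, -0.999]]
contact_force: [0.1, 0.1, -0.2]
grip_width: 0.0849
t: 8.93
tool_pos: [0.5975, 0.0042, 0.2343]
ee_rot: [[-0.992, -0.129, 0.002], [-0.129, 0.99, 0.056], [-0.009, 0.055, -0.998]]
contact_force: [-0.2, -0.2, 0.0]
grip_width: 0.0851
t 8.93 tcp [0.5975, 0.0042, 0.2343] F [-0.2, -0.2, 0.0] w 85.1
xax [-0.992, -0.129, -0.009] yax [-0.129, 0.99, 0.055] zax [0.0017, 0.0562, -0.9984]
[-1.37899092 17.59485777 -2.86980599 69.51490721  3.22124675 -8.79598181]
```

```bash
python3 -m jog '[[0,0,0,0.65,85],[0,0,0,0.6,85],[0,0,0,0,85]]';python3 -c "
from h import *;s=st();print(s['joint_positions'])"; python3 -m jog '[[0,0.4,0,0,85],[0,0.4,0,0,85],[0,0.4,0,0,85],[0,0.4,0,0,85],[0,0,0,0,85],[0,0,0,0,85]]';python3 -c "
from h import *;s=st();print(s['joint_positions'])"
```

```text
t: 9.18
tool_pos: [0.5974, 0.0058, 0.2345]
ee_rot: [[-1.0, -0.011, 0.002], [-0.011, 0.998, 0.057], [-0.002, 0.057, -0.998]]
contact_force: [0.5, 0.0, 0.6]
grip_width: 0.0852
t 9.18 tcp [0.5974, 0.0058, 0.2345] F [0.5, 0.0, 0.6] w 85.2
xax [-1.0, -0.011, -0.002] yax [-0.011, 0.998, 0.057] zax [0.0017, 0.057, -0.9984]
[-1.24956106 17.57879012 -2.87494921 69.52228987  3.26769002 -1.87874815]
t: 9.68
tool_pos: [0.5966, 0.0731, 0.2383]
ee_rot: [[-1.0, -0.009, 0.002], [-0.009, 0.998, 0.057], [-0.002, 0.057, -0.998]]
contact_force: [0.3, -0.9, -0.3]
grip_width: 0.085
t 9.68 tcp [0.5966, 0.0731, 0.2383] F [0.3, -0.9, -0.3] w 85.0
xax [-1.0, -0.009, -0.002] yax [-0.009, 0.998, 0.057] zax [0.0016, 0.0574, -0.9983]
[ 5.18506984 17.5714792  -2.39008703 69.65113033  3.27081323  4.70523192]
```

```bash
python3 -m jog '[[-0.19,0.42,0,0,50],[-0.19,0.42,0,0,50],[-0.19,0.42,0,0,50],[-0.19,0.42,0,0,50],[-0.19,0.42,0,0,50],[0,0,0,0,50],[0,0,0.5,0,50],[0,0,0.5,0,50],[0,0,0.5,0,50],[0,0,0.5,0,50],[0,0,0,0,50],[0,0,0,0,50]]';python3 -c "
from h import *;s=st()"
```

```text
t: 10.68
tool_pos: [0.6366, 0.1569, 0.1617]
ee_rot: [[-1.0, -0.001, 0.004], [-0.001, 0.999, 0.054], [-0.004, 0.054, -0.999]]
contact_force: [0.8, 0.8, 0.4]
grip_width: 0.0498
t 10.68 tcp [0.6366, 0.1569, 0.1617] F [0.8, 0.8, 0.4] w 49.8
xax [-1.0, -0.001, -0.004] yax [-0.001, 0.999, 0.054] zax [0.0041, 0.0537, -0.9985]
```

```bash
python3 -m jog '[[0,0.25,0,0,50],[0,0,0.5,0,50],[0,0,0.5,0,50],[0,0,0.5,0,50],[0,0,0.5,0,50],[0,0,0.3,0,50],[0,0,0,0,50],[0,0,0,0,50]]';python3 -c "
from h import *;s=st();crop('top',190,140,330,240,5,'pics/a1.png');crop('scene',280,260,440,400,4,'pics/a2.png')"
```

```text
t: 11.35
tool_pos: [0.6452, 0.1753, 0.0803]
ee_rot: [[-1.0, 0.0, 0.021], [0.002, 0.998, 0.059], [-0.02, 0.059, -0.998]]
contact_force: [0.6, 0.7, 0.5]
grip_width: 0.0497
t 11.35 tcp [0.6452, 0.1753, 0.0803] F [0.6, 0.7, 0.5] w 49.7
xax [-1.0, 0.002, -0.02] yax [0.0, 0.998, 0.059] zax [0.0205, 0.0585, -0.9981]
```

View pics/a2.png

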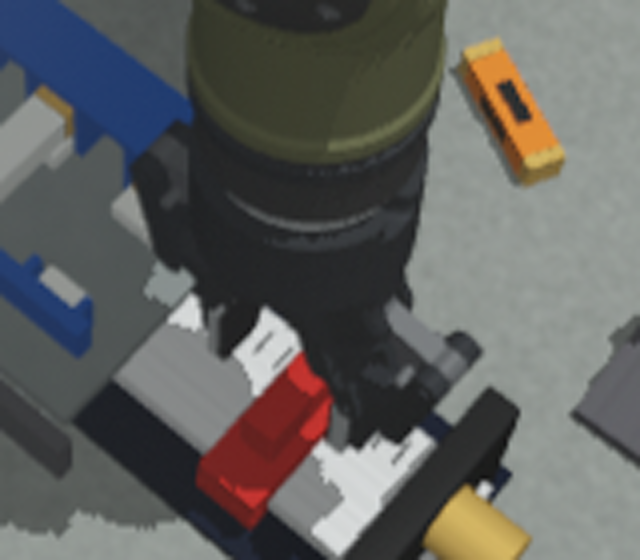

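```bash
python3 -m jog '[[0.2,-0.12,0,0,50],[0,0,0.2,0,50],[0,0,0.2,0,50],[0,0,0.2,0,50],[0,0,0.1,0,50],[0,0,0,0,50]]';python3 -c "
from h import *;s=st()"
```

```text
t: 11.95
tool_pos: [0.6401, 0.172, 0.0543]
ee_rot: [[-1.0, 0.001, 0.028], [0.002, 0.998, 0.06], [-0.028, 0.06, -0.998]]
contact_force: [-0.3, -0.6, -0.1]
grip_width: 0.0499
t 11.95 tcp [0.6401, 0.172, 0.0543] F [-0.3, -0.6, -0.1] w 49.9
xax [-1.0, 0.002, -0.028] yax [0.001, 0.998, 0.06] zax [0.0279, 0.0602, -0.9978]
```

```bash
python3 -m jog '[[0,0,0.1,0,10],[0,0,0,0,10],[0,0,0,0,10],[0,0,0,0,10],[0,0,0,0,10],[0,0,0,0,10]]'; python3 -m jog '[[0,0,-0.2,0,10],[0,0,-0.3,0,10],[0,0,-0.3,0,10],[0,0,-0.3,0,10],[0,0,-0.3,0,10],[0,0,-0.3,0,10],[0,0,-0.3,0,10],[0,0,-0.3,0,10],[0,0,-0.3,0,10],[0,0,-0.3,0,10],[0,0,0,0,10]]';python3 -c "
from h import *;s=st();crop('scene',0,0,640,480,1,'pics/a3.png')"
```

```text
t: 12.45
tool_pos: [0.6404, 0.1722, 0.0497]
ee_rot: [[-1.0, 0.001, 0.028], [0.002, 0.998, 0.06], [-0.027, 0.06, -0.998]]
contact_force: [-0.1, 0.5, -0.7]
grip_width: 0.0146
t: 13.37
tool_pos: [0.6377, 0.1647, 0.1833]
ee_rot: [[-0.999, 0.0, 0.034], [0.002, 0.998, 0.061], [-0.033, 0.061, -0.998]]
contact_force: [0.4, -0.3, -1.0]
grip_width: 0.0148
t 13.37 tcp [0.6377, 0.1647, 0.1833] F [0.4, -0.3, -1.0] w 14.8
xax [-0.999, 0.002, -0.033] yax [0.0, 0.998, 0.061] zax [0.0336, 0.0611, -0.9976]
```

View pics/a3.png

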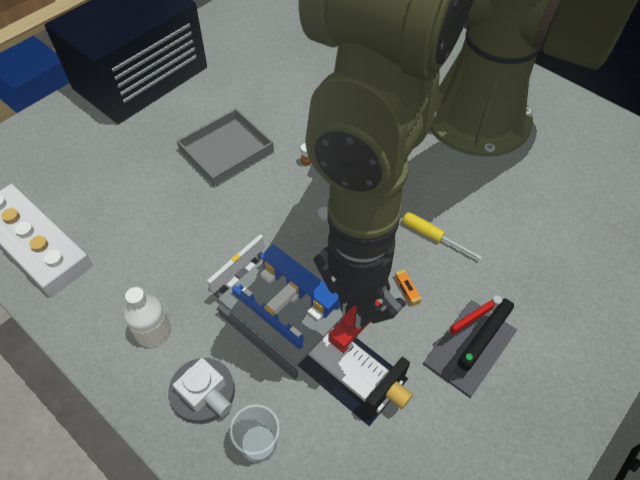

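```bash
python3 -m jog '[[0.15,-0.4,0,0,10],[0.26,-0.7,0,0,10],[0.26,-0.7,0,0,10],[0.26,-0.7,0,0,10],[0.26,-0.7,0,0,10],[0.26,-0.7,0,0,10],[0.26,-0.7,0,0,10],[0.26,-0.7,0,0,10],[0.26,-0.7,0,0,10],[0.26,-0.7,0,0,10],[0.26,-0.7,0,0,10],[0.26,-0.7,0,0,10],[0.26,-0.7,0,0,10],[0.26,-0.7,0,0,10],[0.26,-0.7,0,0,10],[0.26,-0.7,0,0,10],[0.26,-0.7,0,0,10],[0.2,-0.4,0,0,10],[0,0,0,0,10]]';python3 -c "
from h import *;s=st();print(s['joint_positions'])"
```

```text
t: 15.0
tool_pos: [0.4322, -0.3383, 0.1353]
ee_rot: [[-1.0, -0.0, 0.019], [0.001, 0.998, 0.063], [-0.019, 0.063, -0.998]]
contact_force: [0.4, 0.3, -2.0]
grip_width: 0.0147
t 15.0 tcp [0.4322, -0.3383, 0.1353] F [0.4, 0.3, -2.0] w 14.7
xax [-1.0, 0.001, -0.019] yax [-0.0, 0.998, 0.063] zax [0.0188, 0.0628, -0.9978]
[-40.13283077  17.03999178 -16.99387553  57.46452211   3.45093347
 -40.15992881]
```

```bash
python3 -m jog '[[-0.3,-0.45,0,0,10],[0,0,0.4,0,10],[0,0,0.4,0,10],[0,0,0.4,0,10],[0,0,0.4,0,10],[0,0,0.3,0,10],[0,0,0.15,0,10],[0,0,0,0,10],[0,0,0,0,10]]';python3 -c "
from h import *;s=st();print(s['joint_positions'])"
```

```text
t: 15.75
tool_pos: [0.4397, -0.3487, 0.0462]
ee_rot: [[-1.0, 0.004, 0.015], [0.005, 0.998, 0.068], [-0.014, 0.068, -0.998]]
contact_force: [0.8, -1.0, -0.9]
grip_width: 0.0145
t 15.75 tcp [0.4397, -0.3487, 0.0462] F [0.8, -1.0, -0.9] w 14.5
xax [-1.0, 0.005, -0.014] yax [0.004, 0.998, 0.068] zax [0.0145, 0.0681, -0.9976]
[-40.48286394  23.41502688 -20.78981672  47.6976638    3.50937934
 -40.26376602]
```

```bash
python3 -m jog '[[0,0,0.1,0,10],[0,0,0.1,0,10],[0,0,0.03,0,10],[0,0,0,0,10],[0,0,0,0,40],[0,0,0,0,40],[0,0,0,0,40],[0,0,0,0,40]]';python3 -c "
from h import *;s=st()"; python3 -m jog '[[0,0,-0.2,0,40],[0,0,-0.4,0,40],[0,0,-0.4,0,40],[0,0,-0.4,0,40],[0,0,-0.4,0,40],[0,0,-0.4,0,40],[0,0,-0.4,0,40],[0,0,-0.4,0,40],[0,0,0,0,60]]';python3 -c "
from h import *;s=st();crop('scene',100,60,340,240,3,'pics/a4.png')"
```

```text
t: 16.42
tool_pos: [0.4422, -0.3496, 0.0401]
ee_rot: [[-1.0, 0.004, 0.02], [0.005, 0.998, 0.064], [-0.019, 0.064, -0.998]]
contact_force: [0.1, 0.4, -0.1]
grip_width: 0.0403
t 16.42 tcp [0.4422, -0.3496, 0.0401] F [0.1, 0.4, -0.1] w 40.3
xax [-1.0, 0.005, -0.019] yax [0.004, 0.998, 0.064] zax [0.0196, 0.0642, -0.9977]
t: 17.17
tool_pos: [0.4394, -0.3578, 0.1702]
ee_rot: [[-1.0, 0.004, 0.02], [0.005, 0.998, 0.063], [-0.02, 0.063, -0.998]]
contact_force: [0.8, -1.2, 0.2]
grip_width: 0.051
t 17.17 tcp [0.4394, -0.3578, 0.1702] F [0.8, -1.2, 0.2] w 51.0
xax [-1.0, 0.005, -0.02] yax [0.004, 0.998, 0.063] zax [0.0204, 0.0634, -0.9978]
```

View pics/a4.png

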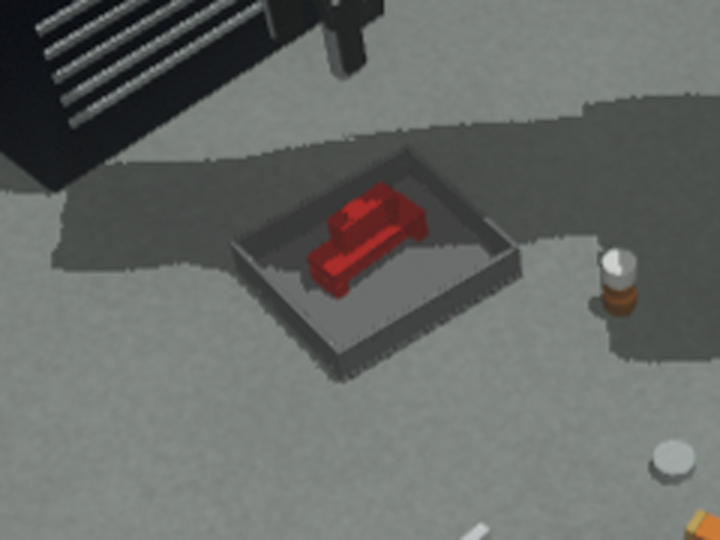

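```bash
python3 -m jog '[[0,0,0,-1,60],[0,0,0,-1,60],[0,0,0,-1,60],[0,0,0,-1,60],[0,0,0,-1,60],[0,0,0,-1,60],[0,0,0,-1,60],[0,0,0,-1,60],[0,0,0,-1,60],[0,0,0,-1,60],[0,0,0,-1,60],[0,0,0,-1,60],[0,0,0,-1,60],[0,0,0,-1,60],[0,0,0,-1,60],[0,0,0,-1,60],[0,0,0,-1,60],[0,0,0,-1,60],[0,0,0,-1,60],[0,0,0,-1,60]]'; python3 -m jog '[[0,0,0,-1,60],[0,0,0,-1,60],[0,0,0,-1,60],[0,0,0,-1,60],[0,0,0,-1,60],[0,0,0,-1,60],[0,0,0,-1,60],[0,0,0,0,60]]';python3 -c "
from h import *;s=st();print(s['joint_positions'])"
```

```text
t: 18.88
tool_pos: [0.4301, -0.3491, 0.1518]
ee_rot: [[0.253, -0.967, 0.001], [-0.964, -0.252, 0.08], [-0.078, -0.021, -0.997]]
contact_force: [-0.1, 0.0, -0.2]
grip_width: 0.0601
t: 19.55
tool_pos: [0.4332, -0.3365, 0.144]
ee_rot: [[0.767, -0.641, -0.014], [-0.638, -0.766, 0.079], [-0.062, -0.052, -0.997]]
contact_force: [0.2, 0.4, -0.1]
grip_width: 0.0601
t 19.55 tcp [0.4332, -0.3365, 0.144] F [0.2, 0.4, -0.1] w 60.1
xax [0.767, -0.638, -0.062] yax [-0.641, -0.766, -0.052] zax [-0.0141, 0.0793, -0.9967]
[ -39.63727681   18.32975395  -14.06952418   61.13176028    2.98546045
 -179.88547644]
```

```bash
python3 -m jog '[[0,0,-0.5,0,60],[0,0,-0.5,0,60],[0,0,-0.5,0,60],[0,0,0,0,60]]';python3 -m jog '[[0,0.5,0,0,60],[0,0.5,0,0,60],[0,0.5,0,0,60],[0,0.5,0,0,60],[0,0.5,0,0,60],[0,0,0,0,60]]';python3 -c "
from h import *;s=st();print(s['joint_positions'])"
```

```text
t: 19.88
tool_pos: [0.4318, -0.3383, 0.2012]
ee_rot: [[0.766, -0.642, -0.022], [-0.639, -0.765, 0.084], [-0.071, -0.05, -0.996]]
contact_force: [0.7, 0.5, 1.0]
grip_width: 0.0598
t: 20.38
tool_pos: [0.3893, -0.3832, 0.1934]
ee_rot: [[0.711, -0.701, -0.056], [-0.699, -0.713, 0.053], [-0.077, 0.001, -0.997]]
contact_force: [-0.1, 0.8, -0.2]
grip_width: 0.06
t 20.38 tcp [0.3893, -0.3832, 0.1934] F [-0.1, 0.8, -0.2] w 60.0
xax [0.711, -0.699, -0.077] yax [-0.701, -0.713, 0.001] zax [-0.0556, 0.0532, -0.997]
[-4.45131440e+01  1.70473941e+01 -9.12249915e+00  6.82429893e+01
 -6.08333048e-02 -1.79994134e+02]
```

```bash
python3 -m jog '[[0,0,0,1,60],[0,0,0,1,60],[0,0,0,1,60],[0,0,0,1,60],[0,0,0,1,60],[0,0,0,1,60],[0,0,0,1,60],[0,0,0,1,60],[0,0,0,1,60],[0,0,0,1,60],[0,0,0,1,60],[0,0,0,1,60],[0,0,0,1,60],[0,0,0,1,60],[0,0,0,1,60],[0,0,0,0,60]]';python3 -c "
from h import *;s=st();j=s['joint_positions'];print(np.round(j,2),j[1]-j[2]+j[3])"
```

```text
t: 21.72
tool_pos: [0.3822, -0.3839, 0.1867]
ee_rot: [[-0.558, -0.827, -0.062], [-0.829, 0.555, 0.063], [-0.018, 0.087, -0.996]]
contact_force: [-0.2, -0.7, 0.3]
grip_width: 0.0597
t 21.72 tcp [0.3822, -0.3839, 0.1867] F [-0.2, -0.7, 0.3] w 59.7
xax [-0.558, -0.829, -0.018] yax [-0.827, 0.555, 0.087] zax [-0.0623, 0.0633, -0.996]
[-4.5140e+01  1.7380e+01 -9.6300e+00  6.8080e+01  3.0000e-02 -1.0124e+02] 95.09471758768575
```

```bash
python3 -m jog '[[-0.4,-0.25,-0.3,0,60],[-0.7,-0.45,-0.3,0,60],[-0.7,-0.45,-0.3,0,60],[-0.7,-0.45,-0.3,0,60],[-0.7,-0.45,-0.3,0,60],[-0.7,-0.45,-0.2,0,60],[-0.7,-0.45,0,0,60],[-0.7,-0.45,0,0,60],[-0.7,-0.45,0,0,60],[-0.7,-0.45,0,0,60],[0,0,0,0,60]]';python3 -c "
from h import *;s=st();j=s['joint_positions'];print(np.round(j,2),j[1]-j[2]+j[3])"
```

```text
t: 22.63
tool_pos: [0.6861, -0.2542, 0.2416]
ee_rot: [[-0.542, -0.838, -0.066], [-0.84, 0.538, 0.068], [-0.022, 0.093, -0.995]]
contact_force: [-1.6, 0.3, -0.5]
grip_width: 0.0598
t 22.63 tcp [0.6861, -0.2542, 0.2416] F [-1.6, 0.3, -0.5] w 59.8
xax [-0.542, -0.84, -0.022] yax [-0.838, 0.538, 0.093] zax [-0.0661, 0.0683, -0.9955]
[-21.35  38.5   30.24  86.7    2.27 -78.67] 94.96240291463508
```

```bash
python3 -m jog '[[-0.15,-0.7,0,0,60],[-0.15,-0.7,0,0,60],[-0.15,-0.7,0,0,60],[-0.15,-0.7,0,0,60],[0,0,0,0,60]]';python3 -c "
from h import *;s=st();j=s['joint_positions'];print(np.round(j,2),j[1]-j[2]+j[3])"
```

```text
t: 23.05
tool_pos: [0.7777, -0.286, 0.2208]
ee_rot: [[-0.53, -0.844, -0.081], [-0.848, 0.525, 0.073], [-0.02, 0.107, -0.994]]
contact_force: [1.1, 0.2, -2.8]
grip_width: 0.0602
t 23.05 tcp [0.7777, -0.286, 0.2208] F [1.1, 0.2, -2.8] w 60.2
xax [-0.53, -0.848, -0.02] yax [-0.844, 0.525, 0.107] zax [-0.0806, 0.0735, -0.994]
[-21.09  59.33  66.79 103.29   2.27 -79.25] 95.83814578755367
```

```bash
python3 -m jog '[[-0.15,-0.7,0,0,60],[-0.15,-0.7,0,0,60],[0,0,0,0,60]]';python3 -c "
from h import *;s=st();j=s['joint_positions'];print(np.round(j,2),j[1]-j[2]+j[3])"
```

```text
t: 23.3
tool_pos: [0.8008, -0.2948, 0.191]
ee_rot: [[-0.527, -0.847, -0.063], [-0.849, 0.523, 0.067], [-0.024, 0.089, -0.996]]
contact_force: [0.3, 0.0, 0.4]
grip_width: 0.0599
t 23.3 tcp [0.8008, -0.2948, 0.191] F [0.3, 0.0, 0.4] w 59.9
xax [-0.527, -0.849, -0.024] yax [-0.847, 0.523, 0.089] zax [-0.0635, 0.0673, -0.9957]
[-21.09  63.16  70.83 102.46   2.29 -79.43] 94.78940762485587
```

```bash
python3 -m jog '[[-0.15,-0.6,-0.6,0,60],[-0.15,-0.6,-0.6,0,60],[-0.15,-0.6,-0.6,0,60],[0,0,0,0,60]]';python3 -c "
from h import *;s=st();j=s['joint_positions'];print(np.round(j,2),j[1]-j[2]+j[3])"
```

```text
t: 23.63
tool_pos: [0.8165, -0.3, 0.2374]
ee_rot: [[-0.526, -0.85, 0.012], [-0.849, 0.526, 0.039], [-0.04, 0.01, -0.999]]
contact_force: [-0.9, 0.2, 0.1]
grip_width: 0.0599
t 23.63 tcp [0.8165, -0.3, 0.2374] F [-0.9, 0.2, 0.1] w 59.9
xax [-0.526, -0.849, -0.04] yax [-0.85, 0.526, 0.01] zax [0.012, 0.0391, -0.9992]
[-21.07  60.41  71.59 101.35   2.34 -79.31] 90.16430725580523
```

```bash
python3 -m jog '[[-0.37,0.62,0,0,60],[-0.37,0.62,0,0,60],[-0.37,0.62,0,0,60],[-0.37,0.62,0,0,60],[-0.37,0.62,0,0,60],[-0.37,0.62,0,0,60],[-0.37,0.62,0,0,60],[-0.37,0.62,0,0,60],[-0.37,0.62,0,0,60],[-0.37,0.62,0,0,60],[-0.37,0.62,0,0,60],[0,0,0,0,60]]';python3 -m jog '[[0,0,0,1,60],[0,0,0,1,60],[0,0,0,1,60],[0,0,0,1,60],[0,0,0,1,60],[0,0,0,1,60],[0,0,0,1,60],[0,0,0,1,60],[0,0,0,1,60],[0,0,0,1,60],[0,0,0,0.8,60],[0,0,0,0,60]]';python3 -c "
from h import *;s=st();j=s['joint_positions'];print(np.round(j,2),j[1]-j[2]+j[3])"
```

```text
t: 24.63
tool_pos: [0.6748, -0.0214, 0.2738]
ee_rot: [[-0.526, -0.848, 0.066], [-0.849, 0.528, 0.029], [-0.06, -0.041, -0.997]]
contact_force: [1.4, -0.5, 0.6]
grip_width: 0.0598
t: 25.63
tool_pos: [0.6786, -0.0227, 0.311]
ee_rot: [[-0.992, -0.033, 0.121], [-0.031, 0.999, 0.024], [-0.122, 0.02, -0.992]]
contact_force: [0.0, 0.4, 0.8]
grip_width: 0.0599
t 25.63 tcp [0.6786, -0.0227, 0.311] F [0.0, 0.4, 0.8] w 59.9
xax [-0.992, -0.031, -0.122] yax [-0.033, 0.999, 0.02] zax [0.1214, 0.0244, -0.9923]
[-2.76 19.72  9.55 72.93  1.73 -4.5 ] 83.10191310802524
```

```bash
python3 -m jog '[[0.35,0.22,0.4,0,45],[0.35,0.22,0.6,0,45],[0.35,0.22,0.6,0,45],[0.3,0.2,0.6,0,45],[0,0,0.6,0,45],[0,0,0.6,0,45],[0,0,0,0,45],[0,0,0,0,45]]';python3 -c "
from h import *;s=st();j=s['joint_positions'];print(np.round(j,2),j[1]-j[2]+j[3])"
```

```text
t: 26.3
tool_pos: [0.6459, 0.0114, 0.1835]
ee_rot: [[-0.987, -0.049, 0.153], [-0.046, 0.999, 0.022], [-0.153, 0.015, -0.988]]
contact_force: [0.8, 0.4, 0.6]
grip_width: 0.0449
t 26.3 tcp [0.6459, 0.0114, 0.1835] F [0.8, 0.4, 0.6] w 44.9
xax [-0.987, -0.046, -0.153] yax [-0.049, 0.999, 0.015] zax [0.1526, 0.0223, -0.988]
[  0.39  16.8  -11.35  53.07   1.22  -2.27] 81.21330628897644
```

```bash
python3 -m jog '[[0.22,0.1,0.4,0.3,45],[0.22,0.07,0.5,0,45],[0,0,0.5,0,45],[0,0,0.5,0,45],[0,0,0.4,0,45],[0,0,0,0,45],[0,0,0,0,45]]';python3 -c "
from h import *;s=st();crop('scene',200,200,380,340,4,'pics/b1.png')"
```

```text
t: 26.88
tool_pos: [0.6541, 0.018, 0.107]
ee_rot: [[-0.984, -0.028, 0.179], [-0.024, 0.999, 0.022], [-0.179, 0.017, -0.984]]
contact_force: [-0.8, -0.6, -0.4]
grip_width: 0.0451
t 26.88 tcp [0.6541, 0.018, 0.107] F [-0.8, -0.6, -0.4] w 45.1
xax [-0.984, -0.024, -0.179] yax [-0.028, 0.999, 0.017] zax [0.1787, 0.0218, -0.9837]
```

View pics/b1.png

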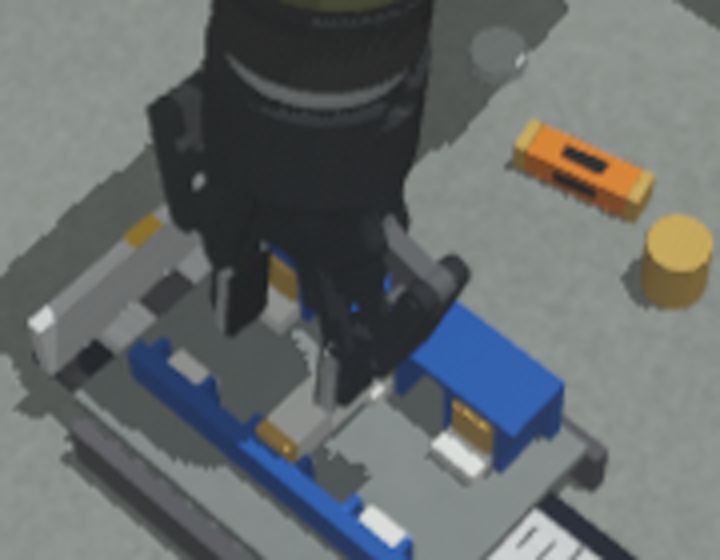

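```bash
python3 -m jog '[[0.2,0.05,0.3,0.1,45],[0.15,0,0.3,0,45],[0,0,0.3,0,45],[0,0,0.2,0,45],[0,0,0,0,45],[0,0,0,0,45]]';python3 -c "
from h import *;s=st()"
```

```text
t: 27.43
tool_pos: [0.657, 0.0201, 0.0719]
ee_rot: [[-0.98, -0.02, 0.196], [-0.016, 1.0, 0.022], [-0.196, 0.018, -0.98]]
contact_force: [0.3, -0.7, -0.5]
grip_width: 0.0453
t 27.43 tcp [0.657, 0.0201, 0.0719] F [0.3, -0.7, -0.5] w 45.3
xax [-0.98, -0.016, -0.196] yax [-0.02, 1.0, 0.018] zax [0.1956, 0.0217, -0.9804]
```

```bash
python3 -m jog '[[0.3,0,0.2,0,45],[0.15,0,0.2,0,45],[0,0,0.05,0,45],[0,0,0,0,45]]';python3 -c "
from h import *;s=st();crop('scene',200,200,380,340,4,'pics/b2.png')"
```

```text
t: 27.77
tool_pos: [0.6458, 0.0201, 0.053]
ee_rot: [[-0.979, -0.02, 0.2], [-0.016, 1.0, 0.022], [-0.201, 0.018, -0.979]]
contact_force: [-0.3, 0.1, 0.9]
grip_width: 0.045
t 27.77 tcp [0.6458, 0.0201, 0.053] F [-0.3, 0.1, 0.9] w 45.0
xax [-0.979, -0.016, -0.201] yax [-0.02, 1.0, 0.018] zax [0.2005, 0.0217, -0.9795]
```

View pics/b2.png

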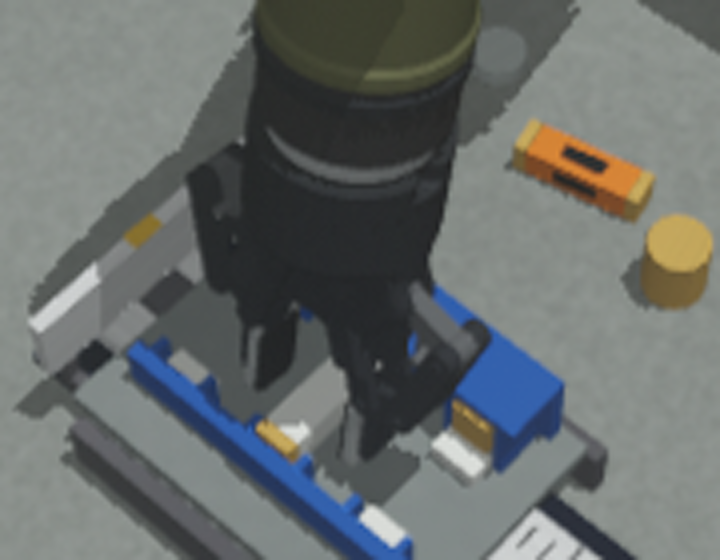

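```bash
python3 -m jog '[[0,0,0,0,10],[0,0,0,0,10],[0,0,0,0,10],[0,0,0,0,10],[0,0,0,0,10],[0,0,0,0,10]]';python3 -c "
from h import *;s=st();print(np.round(s['ft_torque'],2))"
```

```text
t: 28.32
tool_pos: [0.6473, 0.0203, 0.0545]
ee_rot: [[-0.979, -0.02, 0.202], [-0.016, 1.0, 0.022], [-0.202, 0.018, -0.979]]
contact_force: [0.1, -0.2, -1.1]
grip_width: 0.0162
t 28.32 tcp [0.6473, 0.0203, 0.0545] F [0.1, -0.2, -1.1] w 16.2
xax [-0.979, -0.016, -0.202] yax [-0.02, 1.0, 0.018] zax [0.2018, 0.022, -0.9792]
[-0.01  0.27  0.03]
```

```bash
python3 -m jog '[[0.13,0,-0.03,0,10],[0.03,0,-0.01,0,10],[0,0,0,0,10]]';python3 -m jog '[[-0.02,0,-0.1,0,10],[-0.02,0,-0.1,0,10],[0,0,0,0,10]]';python3 -c "
from h import *;s=st();print(np.round(s['ft_torque'],2))"
```

```text
t: 28.57
tool_pos: [0.6436, 0.0201, 0.0562]
ee_rot: [[-0.978, -0.02, 0.208], [-0.016, 1.0, 0.022], [-0.208, 0.018, -0.978]]
contact_force: [3.5, 0.6, -1.4]
grip_width: 0.0164
t: 28.82
tool_pos: [0.6439, 0.0198, 0.0646]
ee_rot: [[-0.978, -0.02, 0.208], [-0.016, 1.0, 0.022], [-0.209, 0.018, -0.978]]
contact_force: [4.5, 0.0, -10.5]
grip_width: 0.0165
t 28.82 tcp [0.6439, 0.0198, 0.0646] F [4.5, 0.0, -10.5] w 16.5
xax [-0.978, -0.016, -0.209] yax [-0.02, 1.0, 0.018] zax [0.2083, 0.0215, -0.9778]
[-0.06 -0.6  -0.05]
```

```bash
python3 -m jog '[[-0.02,0,-0.1,0,10],[-0.02,0,-0.1,0,10],[0,0,0,0,10]]';python3 -c "
from h import *;s=st();print(np.round(s['ft_torque'],2));crop('scene',230,230,350,320,6,'pics/b3.png')"
```

```text
t: 29.07
tool_pos: [0.6413, 0.0199, 0.0691]
ee_rot: [[-0.979, -0.02, 0.202], [-0.016, 1.0, 0.022], [-0.203, 0.018, -0.979]]
contact_force: [5.1, -0.7, -10.4]
grip_width: 0.0167
t 29.07 tcp [0.6413, 0.0199, 0.0691] F [5.1, -0.7, -10.4] w 16.7
xax [-0.979, -0.016, -0.203] yax [-0.02, 1.0, 0.018] zax [0.2025, 0.022, -0.979]
[-0.2  -0.69 -0.03]
```

View pics/b3.png

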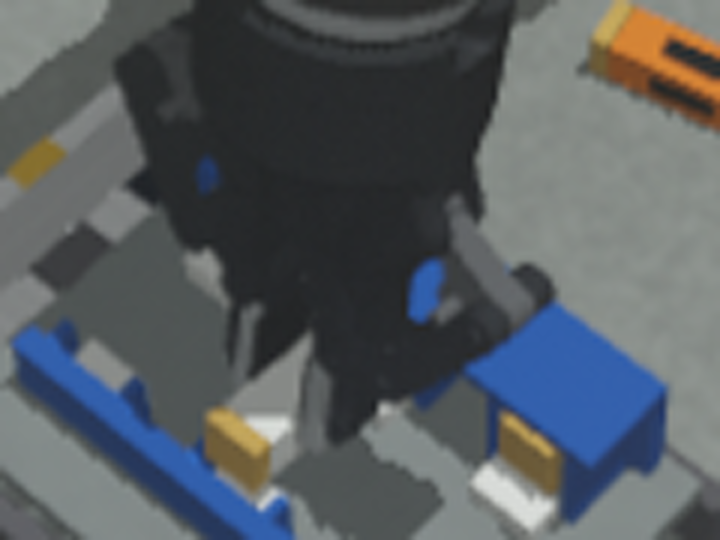

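```bash
python3 -m jog '[[-0.03,0,-0.1,0,10],[-0.03,0,-0.1,0,10],[0,0,0,0,10]]';python3 -c "
from h import *;s=st();print(np.round(s['ft_torque'],2));crop('scene',230,230,350,320,6,'pics/b4.png')"
```

```text
t: 29.37
tool_pos: [0.6391, 0.0197, 0.0726]
ee_rot: [[-0.981, -0.02, 0.195], [-0.016, 1.0, 0.022], [-0.196, 0.018, -0.981]]
contact_force: [4.9, -1.1, -10.6]
grip_width: 0.0164
t 29.37 tcp [0.6391, 0.0197, 0.0726] F [4.9, -1.1, -10.6] w 16.4
xax [-0.981, -0.016, -0.196] yax [-0.02, 1.0, 0.018] zax [0.1952, 0.022, -0.9805]
[-0.22 -0.68 -0.05]
```

View pics/b4.png

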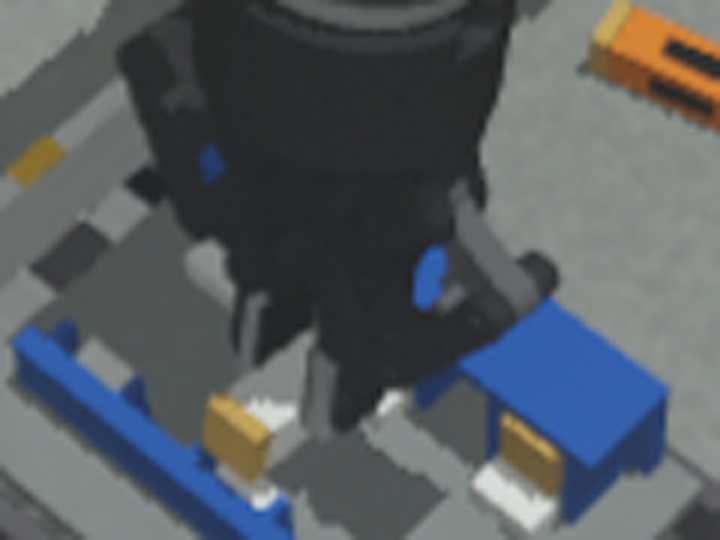

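```bash
python3 -m jog '[[-0.1,0,0,0,10],[-0.2,0,0,0,10],[-0.2,0,0,0,10],[0,0,0,0,10]]';python3 -c "
from h import *;s=st();print(np.round(s['ft_torque'],2));crop('scene',230,230,350,320,6,'pics/b5.png')"
```

```text
t: 29.75
tool_pos: [0.6567, 0.0199, 0.075]
ee_rot: [[-0.982, -0.02, 0.188], [-0.016, 1.0, 0.022], [-0.189, 0.018, -0.982]]
contact_force: [0.1, -0.0, -0.4]
grip_width: 0.0163
t 29.75 tcp [0.6567, 0.0199, 0.075] F [0.1, -0.0, -0.4] w 16.3
xax [-0.982, -0.016, -0.189] yax [-0.02, 1.0, 0.018] zax [0.1884, 0.0217, -0.9819]
[ 0.03  0.17 -0.  ]
```

View pics/b5.png

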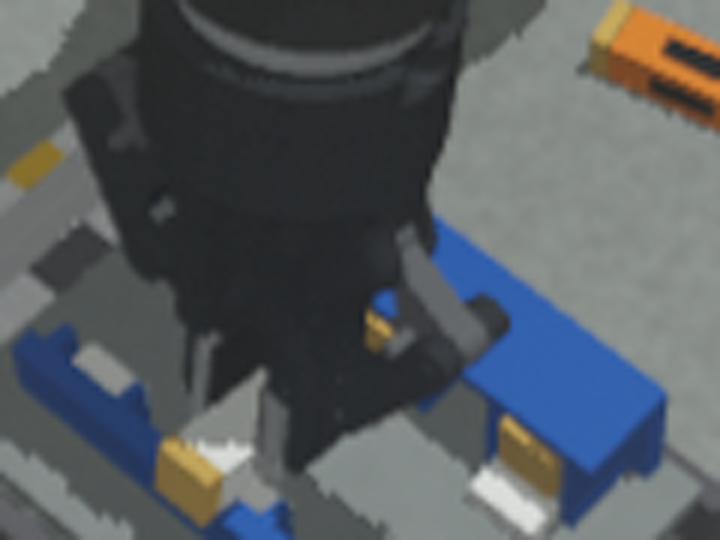

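```bash
python3 -m jog '[[0,0,-0.2,0,10],[0,0,-0.5,0,10],[0,0,-0.5,0,10],[0,0,-0.5,0,10],[0,0,-0.5,0,10],[0,0,-0.3,0,10],[0.2,-0.4,-0.05,0,10],[0.4,-0.65,-0.08,0,10],[0.4,-0.65,-0.08,0,10],[0.4,-0.65,-0.08,0,10],[0.4,-0.65,-0.08,0,10],[0.4,-0.65,-0.08,0,10],[0.4,-0.65,-0.08,0,10],[0.4,-0.65,-0.08,0,10],[0.4,-0.65,-0.08,0,10],[0.4,-0.65,-0.08,0,10],[0.4,-0.65,-0.08,0,10],[0.4,-0.65,-0.08,0,10],[0,0,0,0,10]]';python3 -c "
from h import *;s=st();j=s['joint_positions'];print(np.round(j,2),j[1]-j[2]+j[3])"
```

```text
t: 31.38
tool_pos: [0.4478, -0.2995, 0.1932]
ee_rot: [[-0.978, -0.027, 0.205], [-0.024, 1.0, 0.016], [-0.206, 0.011, -0.979]]
contact_force: [-0.1, 0.1, -1.3]
grip_width: 0.0162
t 31.38 tcp [0.4478, -0.2995, 0.1932] F [-0.1, 0.1, -1.3] w 16.2
xax [-0.978, -0.024, -0.206] yax [-0.027, 1.0, 0.011] zax [0.2054, 0.016, -0.9785]
[-38.75   5.19 -24.79  51.3    8.11 -39.62] 81.27564072743861
```

```bash
python3 -m jog '[[0.15,0,0.4,0,10],[0.15,0,0.6,0,10],[0.15,0,0.6,0,10],[0.15,0,0.6,0,10],[0.15,0,0.6,0,10],[0.1,0,0.5,0,10],[0,0,0.2,0,10],[0,0,0,0,10],[0,0,0,0,10]]';python3 -c "
from h import *;s=st();j=s['joint_positions'];print(np.round(j,2),j[1]-j[2]+j[3])"
```

```text
t: 32.13
tool_pos: [0.4462, -0.3015, 0.0547]
ee_rot: [[-0.976, -0.021, 0.217], [-0.02, 1.0, 0.007], [-0.217, 0.003, -0.976]]
contact_force: [0.1, -1.1, 0.4]
grip_width: 0.0161
t 32.13 tcp [0.4462, -0.3015, 0.0547] F [0.1, -1.1, 0.4] w 16.1
xax [-0.976, -0.02, -0.217] yax [-0.021, 1.0, 0.003] zax [0.2167, 0.0072, -0.9762]
[-39.06  12.66 -36.45  31.36   8.17 -39.59] 80.47899675436338
```

```bash
python3 -m jog '[[0.06,0,0.3,0,10],[0.06,0,0.3,0,10],[0.03,0,0.15,0,10],[0,0,0,0,10]]';python3 -c "
from h import *;s=st()";python3 -m jog '[[0,0,0,0,30],[0,0,0,0,30],[0,0,0,0,30],[0,0,0,0,30],[-0.06,0,-0.3,0,30],[-0.1,0,-0.5,0,30],[-0.1,0,-0.5,0,30],[-0.1,0,-0.5,0,30],[-0.1,0,-0.5,0,30],[-0.1,0,-0.5,0,45],[-0.1,0,-0.5,0,45],[0,0,0,0,45]]';python3 -c "
from h import *;s=st();crop('scene',100,60,340,240,3,'pics/a5.png')"
```

```text
t: 32.47
tool_pos: [0.4517, -0.304, 0.0302]
ee_rot: [[-0.974, -0.023, 0.225], [-0.023, 1.0, 0.002], [-0.225, -0.003, -0.974]]
contact_force: [0.3, -0.2, -0.5]
grip_width: 0.0163
t 32.47 tcp [0.4517, -0.304, 0.0302] F [0.3, -0.2, -0.5] w 16.3
xax [-0.974, -0.023, -0.225] yax [-0.023, 1.0, -0.003] zax [0.2246, 0.0017, -0.9745]
t: 33.47
tool_pos: [0.4491, -0.3047, 0.1774]
ee_rot: [[-0.973, -0.022, 0.23], [-0.023, 1.0, -0.002], [-0.23, -0.007, -0.973]]
contact_force: [1.0, -1.4, 0.0]
grip_width: 0.0451
t 33.47 tcp [0.4491, -0.3047, 0.1774] F [1.0, -1.4, 0.0] w 45.1
xax [-0.973, -0.023, -0.23] yax [-0.022, 1.0, -0.007] zax [0.2299, -0.0018, -0.9732]
```

View pics/a5.png

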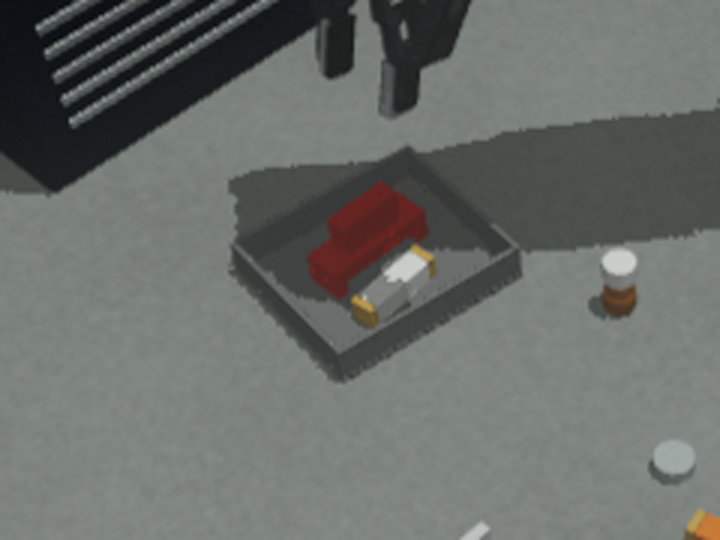

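```bash
python3 - <<'E'
from see import *
c=manip.camera("top");s=manip.camera("scene")
for k,z in((c,.018),(s,.018)): [print(*b) for b in blobs(k,(5,120,120),(22,255,255),z,roi=(200,210,440,330))]
E
python3 -m jog '[[-0.05,0.5,0,0,32],[-0.05,0.8,0,0,32],[-0.05,0.8,0,0,32],[-0.05,0.8,0,0,32],[-0.05,0.8,0,0,32],[-0.05,0.8,0,0,32],[-0.05,0.8,0,0,32],[-0.05,0.8,0,0,32],[-0.05,0.8,0,0,32],[0,0,0,0,32]]'; python3 -m jog '[[0,0,0,1,32],[0,0,0,1,32],[0,0,0,1,32],[0,0,0,1,32],[0,0,0,1,32],[0,0,0,1,32],[0,0,0,1,32],[0,0,0,1,32],[0,0,0,1,32],[0,0,0,1,32],[0,0,0,1,32],[0,0,0,1,32],[0,0,0,1,32],[0,0,0,1,32],[0,0,0,1,32],[0,0,0,0,32]]';python3 -c "
from h import *;s=st();j=s['joint_positions'];print(np.round(j,2),j[1]-j[2]+j[3])"
```

```text
[308. 267.] [455.0, 6.1] [64.7, 18.1] -77.3
[243. 267.] [454.9, 147.9] [64.4, 17.4] 63.8
[278. 260.] [469.4, 73.6] [28.3, 26.0] -89.9
[408. 286.] [456.9, 148.6] [63.9, 18.2] 63.8
[370. 261.] [461.9, 66.3] [27.9, 26.9] 39.4
[346. 240.] [456.5, 6.6] [64.2, 18.5] -77.7
t: 34.45
tool_pos: [0.4495, -0.0147, 0.1604]
ee_rot: [[-0.979, -0.015, 0.204], [-0.014, 1.0, 0.008], [-0.204, 0.005, -0.979]]
contact_force: [0.4, -0.4, -0.5]
grip_width: 0.0322
t: 35.78
tool_pos: [0.4304, -0.017, 0.1354]
ee_rot: [[-0.211, 0.964, 0.162], [0.977, 0.213, 0.007], [-0.027, 0.159, -0.987]]
contact_force: [-0.9, -0.1, -0.8]
grip_width: 0.0319
t 35.78 tcp [0.4304, -0.017, 0.1354] F [-0.9, -0.1, -0.8] w 31.9
xax [-0.211, 0.977, -0.027] yax [0.964, 0.213, 0.159] zax [0.1615, 0.0072, -0.9868]
[ -2.94  -4.25 -42.09  42.9    0.89  74.8 ] 80.73669660991652
```

```bash
python3 -m jog '[[0.15,0.1,0.4,0,32],[0.15,0.1,0.5,0,32],[0,0,0.5,0,32],[0,0,0.5,0,32],[0,0,0.4,0,32],[0,0,0,0,32],[0,0,0,0,32]]';python3 -c "
from h import *;s=st();j=s['joint_positions'];print(np.round(j,2),j[1]-j[2]+j[3])"
```

```text
t: 36.37
tool_pos: [0.4466, -0.0049, 0.0373]
ee_rot: [[-0.226, 0.962, 0.154], [0.974, 0.228, 0.006], [-0.029, 0.151, -0.988]]
contact_force: [0.6, -0.0, 0.0]
grip_width: 0.0322
t 36.37 tcp [0.4466, -0.0049, 0.0373] F [0.6, -0.0, 0.0] w 32.2
xax [-0.226, 0.974, -0.029] yax [0.962, 0.228, 0.151] zax [0.1537, 0.0059, -0.9881]
[ -0.99   5.52 -47.61  28.04   0.49  75.86] 81.16376988262523
```

```bash
python3 -m jog '[[0.02,0.14,0.3,0,32],[0,0,0.3,0,32],[0,0,0.18,0,32],[0,0,0,0,32]]';python3 -c "
from h import *;s=st();crop('scene',290,190,430,300,5,'pics/c1.png')"
```

```text
t: 36.7
tool_pos: [0.457, -0.0035, 0.0081]
ee_rot: [[-0.229, 0.961, 0.154], [0.973, 0.231, 0.005], [-0.03, 0.151, -0.988]]
contact_force: [-0.3, 0.5, -0.7]
grip_width: 0.0317
t 36.7 tcp [0.457, -0.0035, 0.0081] F [-0.3, 0.5, -0.7] w 31.7
xax [-0.229, 0.973, -0.03] yax [0.961, 0.231, 0.151] zax [0.1542, 0.0054, -0.988]
```

View pics/c1.png

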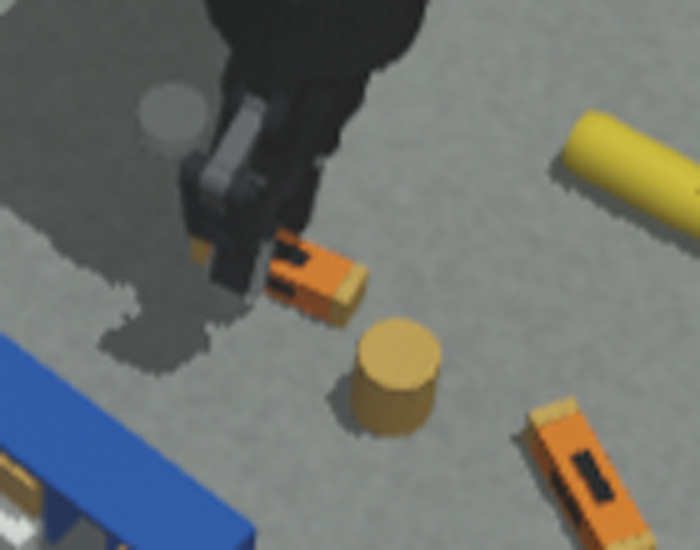

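```bash
python3 -m jog '[[0,0,0,0,10],[0,0,0,0,10],[0,0,0,0,10],[0,0,0,0,10],[0,0,0,0,10]]';python3 -m jog '[[0,0,-0.2,0,10],[0,0,-0.5,0,10],[0,0,-0.5,0,10],[0,0,-0.5,0,10],[0,0,-0.5,0,10],[0,0,-0.5,0,10],[0,0,-0.5,0,10],[0,0,-0.5,0,10],[0,0,-0.3,0,10],[0,0,0,0,10]]';python3 -c "
from h import *;s=st();j=s['joint_positions'];print(np.round(j,2),j[1]-j[2]+j[3])"
```

```text
t: 37.17
tool_pos: [0.4582, -0.0038, 0.0115]
ee_rot: [[-0.23, 0.96, 0.157], [0.973, 0.232, 0.005], [-0.032, 0.154, -0.988]]
contact_force: [-0.6, 0.9, -1.0]
grip_width: 0.0162
t: 38.0
tool_pos: [0.4283, -0.0046, 0.1813]
ee_rot: [[-0.23, 0.96, 0.156], [0.973, 0.232, 0.005], [-0.031, 0.153, -0.988]]
contact_force: [0.2, 0.4, -0.2]
grip_width: 0.0164
t 38.0 tcp [0.4283, -0.0046, 0.1813] F [0.2, 0.4, -0.2] w 16.4
xax [-0.23, 0.973, -0.031] yax [0.96, 0.232, 0.153] zax [0.1562, 0.0051, -0.9877]
[ -0.96  -6.7  -37.72  50.01   0.45  75.61] 81.02147567591072
```

```bash
python3 -m jog '[[-0.23,0.56,0,0,10],[-0.23,0.56,0.05,0,10],[-0.23,0.56,0.05,0,10],[-0.23,0.56,0.05,0,10],[-0.23,0.56,0.05,0,10],[-0.23,0.56,0.05,0,10],[-0.23,0.56,0.05,0,10],[-0.23,0.56,0.05,0,10],[0,0,0,0,10]]';python3 -m jog '[[0,0,0,-1,10],[0,0,0,-1,10],[0,0,0,-1,10],[0,0,0,-1,10],[0,0,0,-1,10],[0,0,0,-1,10],[0,0,0,-1,10],[0,0,0,-1,10],[0,0,0,-1,10],[0,0,0,-1,10],[0,0,0,-1,10],[0,0,0,-1,10],[0,0,0,-1,10],[0,0,0,-1,10],[0,0,0,-1,10],[0,0,0,0,10]]';python3 -c "
from h import *;s=st();j=s['joint_positions'];print(np.round(j,2),j[1]-j[2]+j[3]);crop('scene',200,160,400,340,4,'pics/c2.png')"
```

```text
t: 38.75
tool_pos: [0.6236, -0.0353, 0.1939]
ee_rot: [[-0.232, 0.961, 0.154], [0.972, 0.234, 0.006], [-0.031, 0.151, -0.988]]
contact_force: [0.6, -0.1, 0.1]
grip_width: 0.0163
t: 40.08
tool_pos: [0.6098, -0.034, 0.1779]
ee_rot: [[-0.991, -0.041, 0.128], [-0.04, 0.999, 0.007], [-0.128, 0.002, -0.992]]
contact_force: [0.5, 0.4, -0.6]
grip_width: 0.0161
t 40.08 tcp [0.6098, -0.034, 0.1779] F [0.5, 0.4, -0.6] w 16.1
xax [-0.991, -0.04, -0.128] yax [-0.041, 0.999, 0.002] zax [0.1276, 0.0073, -0.9918]
[ -3.67  14.51 -14.92  53.28   0.89  -5.94] 82.71098820885896
```

View pics/c2.png

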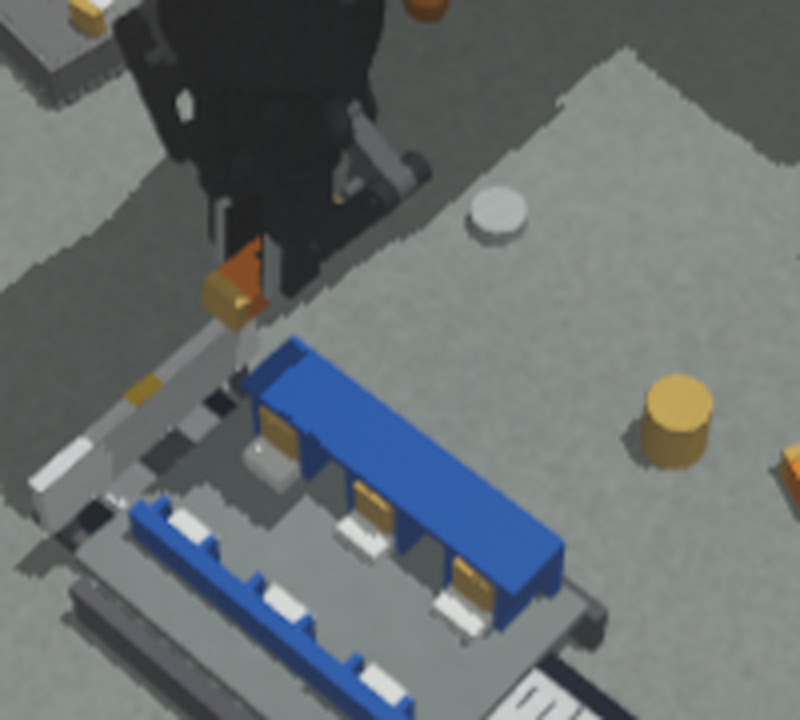

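```bash
python3 -m jog '[[-0.3,0,0.3,0.15,10],[-0.3,0,0.5,0,10],[-0.2,0,0.5,0,10],[0,0,0.5,0,10],[0,0,0.3,0,10],[0,0,0,0,10],[0,0,0,0,10]]';python3 -c "
from h import *;s=st();crop('scene',220,220,340,320,6,'pics/c3.png')"
```

```text
t: 40.72
tool_pos: [0.6518, -0.0321, 0.0947]
ee_rot: [[-0.992, -0.005, 0.127], [-0.004, 1.0, 0.007], [-0.127, 0.007, -0.992]]
contact_force: [-0.2, 0.5, -0.5]
grip_width: 0.0162
t 40.72 tcp [0.6518, -0.0321, 0.0947] F [-0.2, 0.5, -0.5] w 16.2
xax [-0.992, -0.004, -0.127] yax [-0.005, 1.0, 0.007] zax [0.1265, 0.0074, -0.9919]
```

View pics/c3.png

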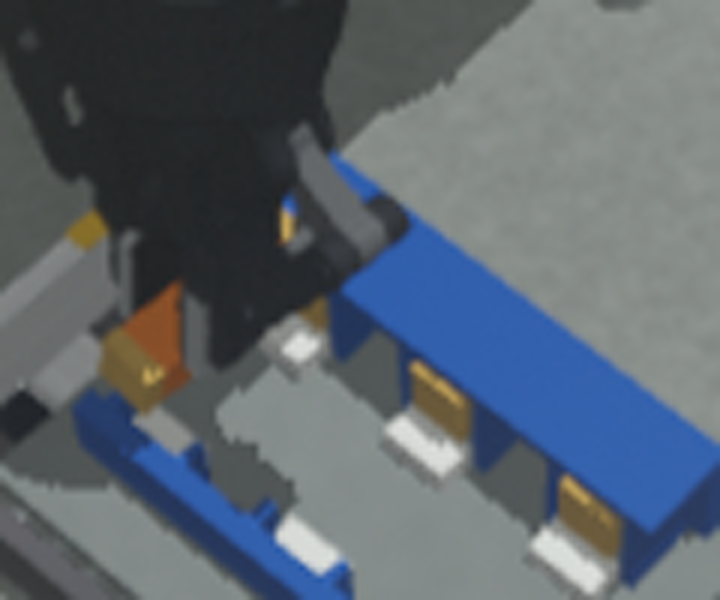

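Run:
```python
from see import *
s=manip.camera("scene");S=manip.get_state();R=np.array(S["ee_rot"]);p=np.array(S["tool_pos"])
hsv=cv2.cvtColor(s["img"],cv2.COLOR_RGB2HSV)
for o in(-20,-24,-28):
  for dz in(0,.004): print(o,dz,proj(s,p+R@[o/1000,0,dz]))
m=cv2.inRange(hsv,(12,90,60),(30,255,255));k=np.zeros_like(m);k[266:292,232:254]=255;m&=k
ys,xs=np.nonzero(m);print(xs.min(),xs.max(),ys.min(),ys.max(),xs.mean(),ys.mean())
# wall top corners for bay0 cheeks: predicted slot edges at wall inner top edge
ex=np.array([-.015,1,0]);ey=np.array([-1,-.015,0]);o=np.array([.6391,.021,.030])
def C(x,y,z): return o+ex*x/1000+ey*y/1000+np.array([0,0,z/1000])
for n,q in {"wall ends":(-75,-32,32),"w2":(75,-32,32),"wout":(-75,-40,32),"hood":(75,28,51),"hood2":(-75,28,51),"hoodb":(75,60,51),"mark":(-108,0,47)}.items(): print(n,proj(s,C(*q)),end=' ')
t=manip.camera("top")
print();
for n,q in {"wout":(-75,-40,32),"wout2":(75,-40,32),"hood":(75,28,51),"hoodb":(75,60,51),"hoodb2":(-75,60,51),"mark":(-104,0,47)}.items(): print(n,proj(t,C(*q)),end=' ')
crop("top",250,140,370,220,6,"pics/c4.png")
```

```text
-20 0 [241.99901408 281.27734357]
-20 0.004 [242.02498522 282.75063498]
-24 0 [240.15622042 282.73650466]
-24 0.004 [240.18854026 284.20826905]
-28 0 [238.30474166 284.20254278]
-28 0.004 [238.34346974 285.67274945]
237 249 267 287 243.68823529411765 278.1235294117647
wall ends [235.03572411 284.81320111] w2 [302.93605794 340.38896615] wout [231.53593177 287.9981482 ] hood [328.29740865 308.80268094] hood2 [259.67604905 255.59030266] hoodb [341.29496854 295.32977773] mark [233.92458902 256.4583636 ] 
wout [336.61438635 159.93331582] wout2 [265.73286409 160.81685856] hood [264.86507602 191.23288857] hoodb [264.92725811 206.6005826 ] hoodb2 [337.6304954  205.69608465] mark [351.07234468 177.12926433]
```

View pics/c4.png

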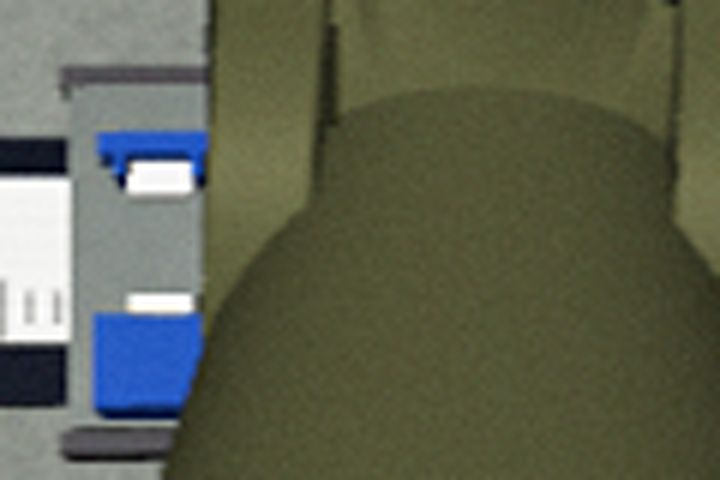

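```bash
python3 -m jog '[[0,0,0.3,0,10],[0,-0.02,0.25,0,10],[0,0,0,0,10],[0,0,0,0,10]]';python3 -c "
from h import *;s=st();crop('scene',220,220,340,320,6,'pics/c5.png')"
```

```text
t: 41.25
tool_pos: [0.6582, -0.0332, 0.076]
ee_rot: [[-0.991, -0.005, 0.135], [-0.004, 1.0, 0.007], [-0.135, 0.006, -0.991]]
contact_force: [0.1, -0.7, -1.4]
grip_width: 0.0162
t 41.25 tcp [0.6582, -0.0332, 0.076] F [0.1, -0.7, -1.4] w 16.2
xax [-0.991, -0.004, -0.135] yax [-0.005, 1.0, 0.006] zax [0.1352, 0.0069, -0.9908]
```

View pics/c5.png

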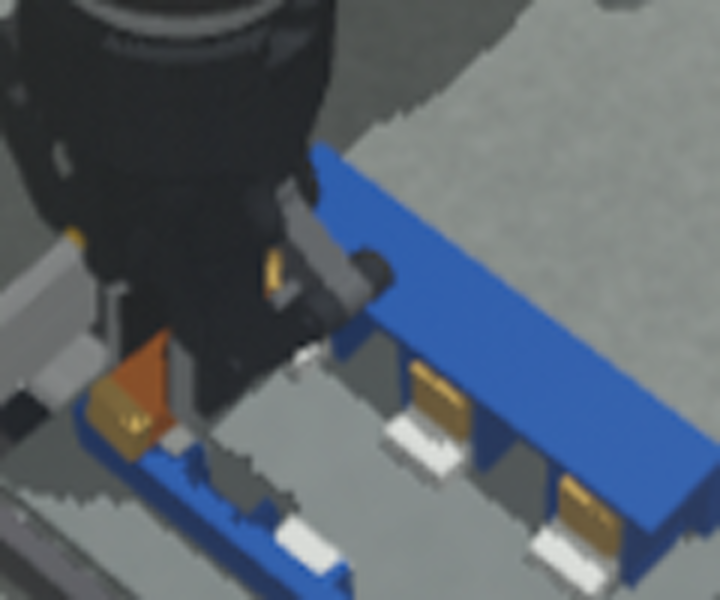

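```bash
python3 -m jog '[[0.06,0,0.15,0,10],[0,0,0.12,0,10],[0,0,0,0,10]]';python3 -c "
from h import *;s=st();print(np.round(s['ft_torque'],2))"
```

```text
t: 41.55
tool_pos: [0.6607, -0.0336, 0.0694]
ee_rot: [[-0.99, -0.005, 0.143], [-0.004, 1.0, 0.006], [-0.143, 0.006, -0.99]]
contact_force: [-5.7, 2.0, 6.6]
grip_width: 0.0164
t 41.55 tcp [0.6607, -0.0336, 0.0694] F [-5.7, 2.0, 6.6] w 16.4
xax [-0.99, -0.004, -0.143] yax [-0.005, 1.0, 0.006] zax [0.1432, 0.0062, -0.9897]
[0.4  1.02 0.15]
```

```bash
python3 -m jog '[[0,0,0.12,0,10],[0,0,0.1,0,10],[0,0,0,0,10]]';python3 -c "
from h import *;s=st();print(np.round(s['ft_torque'],2));crop('scene',220,220,340,320,6,'pics/c6.png')"
```

```text
t: 41.8
tool_pos: [0.6624, -0.0346, 0.0696]
ee_rot: [[-0.989, -0.004, 0.149], [-0.003, 1.0, 0.004], [-0.149, 0.004, -0.989]]
contact_force: [-1.1, 0.9, -0.3]
grip_width: 0.0163
t 41.8 tcp [0.6624, -0.0346, 0.0696] F [-1.1, 0.9, -0.3] w 16.3
xax [-0.989, -0.003, -0.149] yax [-0.004, 1.0, 0.004] zax [0.1485, 0.0042, -0.9889]
[0.08 0.09 0.02]
```

View pics/c6.png

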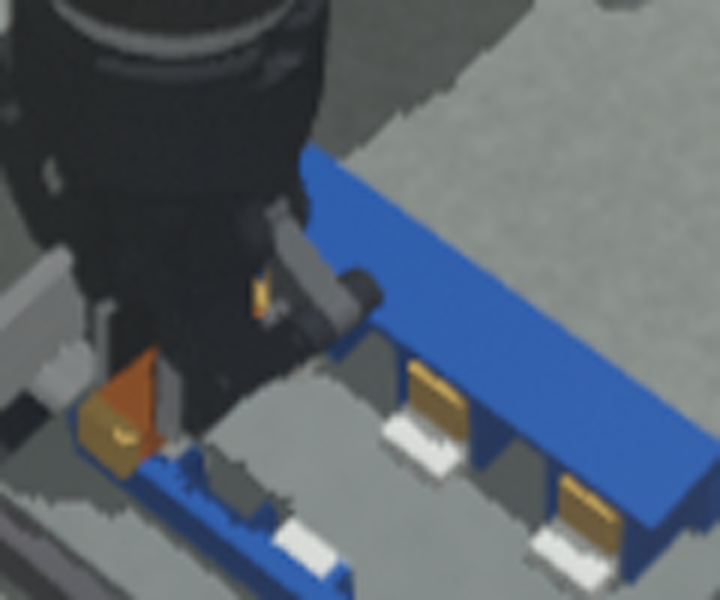

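```bash
python3 -m jog '[[0.2,0.02,-0.06,0,10],[0,0,0,0,10]]';python3 -c "
from h import *;s=st();print(np.round(s['ft_torque'],2))"; python3 -m jog '[[0.05,0,0.2,0,10],[0,0,0,0,10]]';python3 -c "
from h import *;s=st();print(np.round(s['ft_torque'],2));crop('scene',220,220,340,320,6,'pics/c7.png')"
```

```text
t: 42.02
tool_pos: [0.6544, -0.0339, 0.0714]
ee_rot: [[-0.989, -0.004, 0.151], [-0.003, 1.0, 0.004], [-0.151, 0.004, -0.989]]
contact_force: [0.7, 0.4, 0.4]
grip_width: 0.0161
t 42.02 tcp [0.6544, -0.0339, 0.0714] F [0.7, 0.4, 0.4] w 16.1
xax [-0.989, -0.003, -0.151] yax [-0.004, 1.0, 0.004] zax [0.1509, 0.0041, -0.9885]
[ 0.04  0.08 -0.03]
t: 42.18
tool_pos: [0.6563, -0.0343, 0.0667]
ee_rot: [[-0.987, -0.003, 0.158], [-0.003, 1.0, 0.003], [-0.158, 0.002, -0.987]]
contact_force: [-4.6, 3.1, 6.4]
grip_width: 0.0159
t 42.18 tcp [0.6563, -0.0343, 0.0667] F [-4.6, 3.1, 6.4] w 15.9
xax [-0.987, -0.003, -0.158] yax [-0.003, 1.0, 0.002] zax [0.1582, 0.003, -0.9874]
[0.67 0.94 0.23]
```

View pics/c7.png

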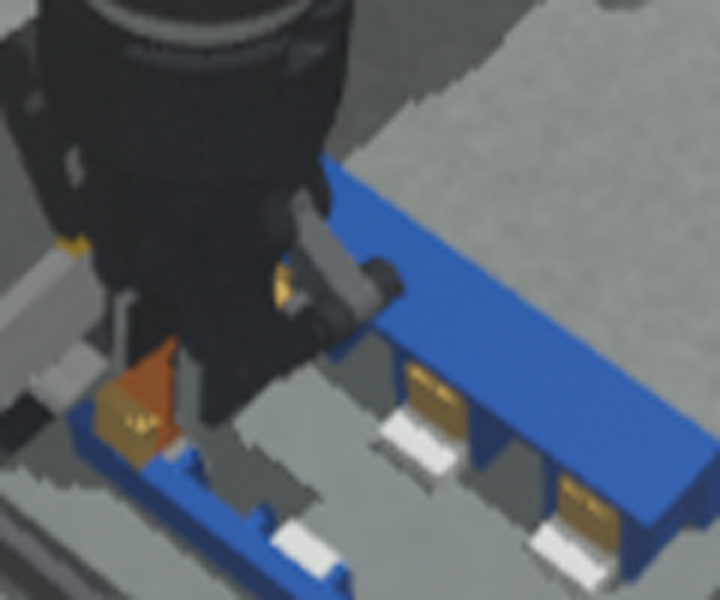

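Run:
```python
from h import *
s=manip.camera("scene");t=manip.camera("top")
ex=np.array([-.015,1,0]);ey=np.array([-1,-.015,0]);o=np.array([.638,.021,.030])
def C(x,y,z): return o+ex*x/1000+ey*y/1000+np.array([0,0,z/1000])
f=lambda p:np.round((p-[220,220])*6)
print("end ctr",f(proj(s,C(-54,-38,42))),"pads",[f(proj(s,C(b,-26,20))) for b in(-54,0,54)],"contact",[f(proj(s,C(b,26,33))) for b in(-54,0,54)])
print("hood corners",f(proj(s,C(75,28,51))),f(proj(s,C(75,60,51))),"wall inner end",f(proj(s,C(-75,-32,32))),f(proj(s,C(-75,-40,32))))
```

```text
end ctr [128. 427.] pads [array([167., 437.]), array([309., 553.]), array([457., 674.])] contact [array([295., 292.]), array([437., 404.]), array([586., 520.])]
hood corners [653. 530.] [730. 449.] wall inner end [ 93. 386.] [ 72. 405.]
```

```bash
python3 -m jog '[[0.03,0.05,-0.05,0,10],[0.06,0,0.25,0,10],[0.06,0,0.25,0,10],[0,0,0,0,10]]';python3 -c "
from h import *;s=st();print(np.round(s['ft_torque'],2));crop('scene',220,220,340,320,6,'pics/c8.png')"
```

```text
t: 42.67
tool_pos: [0.6624, -0.0336, 0.0631]
ee_rot: [[-0.984, -0.003, 0.18], [-0.003, 1.0, -0.0], [-0.18, -0.001, -0.984]]
contact_force: [-0.2, 0.3, -0.6]
grip_width: 0.0162
t 42.67 tcp [0.6624, -0.0336, 0.0631] F [-0.2, 0.3, -0.6] w 16.2
xax [-0.984, -0.003, -0.18] yax [-0.003, 1.0, -0.001] zax [0.1804, -0.0004, -0.9836]
[-0.    0.27  0.04]
```

View pics/c8.png

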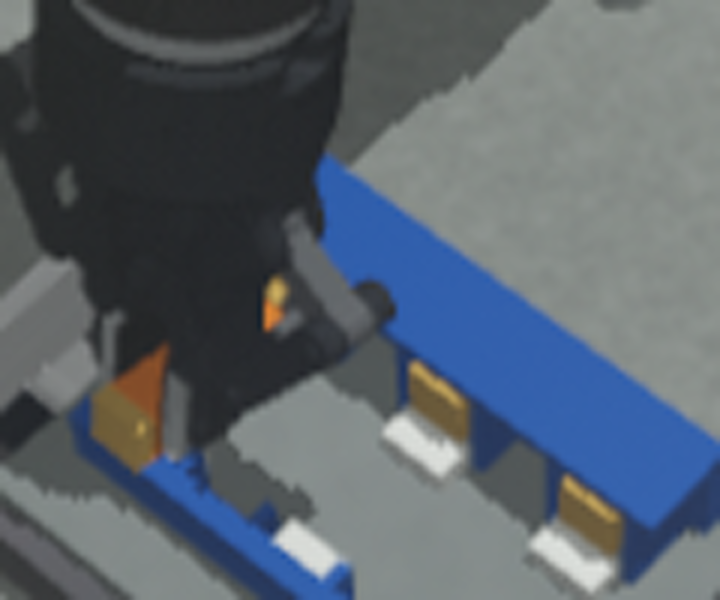

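```bash
python3 -m jog '[[0.12,0,-0.02,0,10],[0.12,0,-0.02,0,10],[0,0,0,0,10]]';python3 -c "
from h import *;s=st();print(np.round(s['ft_torque'],2));crop('scene',220,220,340,320,6,'pics/c9.png')"
```

```text
t: 42.97
tool_pos: [0.653, -0.0333, 0.0619]
ee_rot: [[-0.983, -0.003, 0.183], [-0.003, 1.0, 0.0], [-0.183, -0.0, -0.983]]
contact_force: [1.9, 0.5, -0.5]
grip_width: 0.0158
t 42.97 tcp [0.653, -0.0333, 0.0619] F [1.9, 0.5, -0.5] w 15.8
xax [-0.983, -0.003, -0.183] yax [-0.003, 1.0, -0.0] zax [0.1829, 0.0001, -0.9831]
[-0.02 -0.28  0.04]
```

View pics/c9.png

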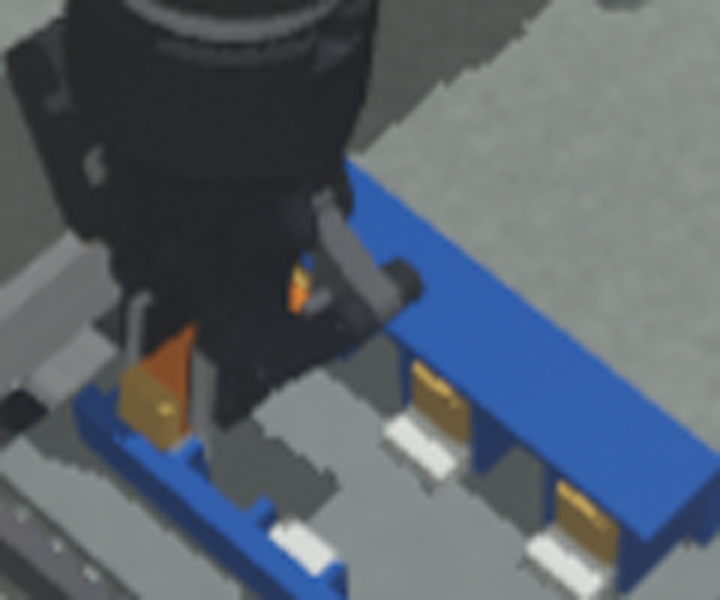

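```bash
python3 -m jog '[[0.14,0,-0.03,0,10],[0.08,0,-0.02,0,10],[0,0,0,0,10]]';python3 -c "
from h import *;s=st();print(np.round(s['ft_torque'],2));crop('scene',220,220,340,320,6,'pics/c10.png')"
```

```text
t: 43.27
tool_pos: [0.6459, -0.0333, 0.0618]
ee_rot: [[-0.982, -0.003, 0.187], [-0.003, 1.0, 0.0], [-0.187, -0.0, -0.982]]
contact_force: [5.3, 0.1, -0.9]
grip_width: 0.0156
t 43.27 tcp [0.6459, -0.0333, 0.0618] F [5.3, 0.1, -0.9] w 15.6
xax [-0.982, -0.003, -0.187] yax [-0.003, 1.0, -0.0] zax [0.1865, 0.0003, -0.9824]
[ 0.   -0.87 -0.03]
```

View pics/c10.png

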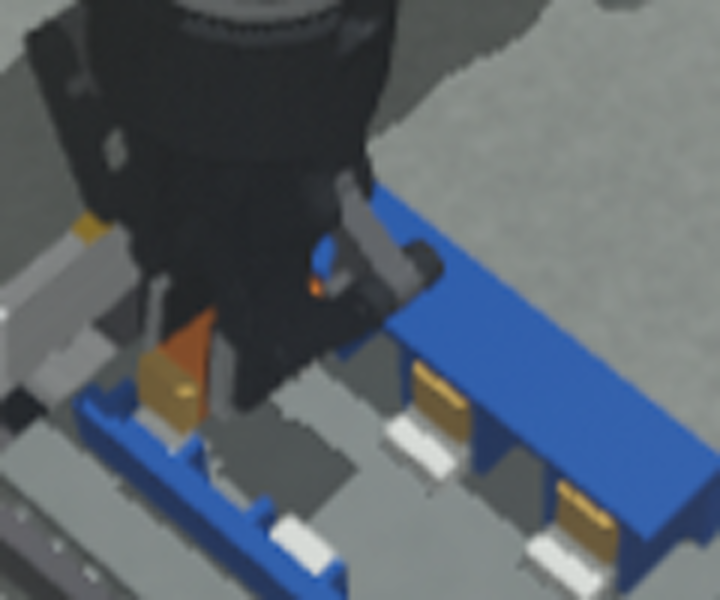

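```bash
python3 -m jog '[[0.06,0,0.2,0,10],[0.06,0,0.2,0,10],[0,0,0,0,10]]';python3 -c "
from h import *;s=st();print(np.round(s['ft_torque'],2))";python3 -m jog '[[0.06,0,0.2,0,10],[0.06,0,0.2,0,10],[0,0,0,0,10]]';python3 -c "
from h import *;s=st();print(np.round(s['ft_torque'],2));crop('scene',220,220,340,320,6,'pics/c11.png')"
```

```text
t: 43.57
tool_pos: [0.6531, -0.0335, 0.0526]
ee_rot: [[-0.979, -0.003, 0.204], [-0.003, 1.0, 0.0], [-0.204, -0.0, -0.979]]
contact_force: [-2.4, 1.7, 1.0]
grip_width: 0.0164
t 43.57 tcp [0.6531, -0.0335, 0.0526] F [-2.4, 1.7, 1.0] w 16.4
xax [-0.979, -0.003, -0.204] yax [-0.003, 1.0, -0.0] zax [0.2038, 0.0002, -0.979]
[0.09 0.76 0.04]
t: 43.82
tool_pos: [0.6542, -0.0337, 0.0522]
ee_rot: [[-0.977, -0.005, 0.215], [-0.005, 1.0, -0.0], [-0.215, -0.001, -0.977]]
contact_force: [-0.9, -0.9, -7.0]
grip_width: 0.0158
t 43.82 tcp [0.6542, -0.0337, 0.0522] F [-0.9, -0.9, -7.0] w 15.8
xax [-0.977, -0.005, -0.215] yax [-0.005, 1.0, -0.001] zax [0.2146, -0.0001, -0.9767]
[-0.16  0.53  0.04]
```

View pics/c11.png

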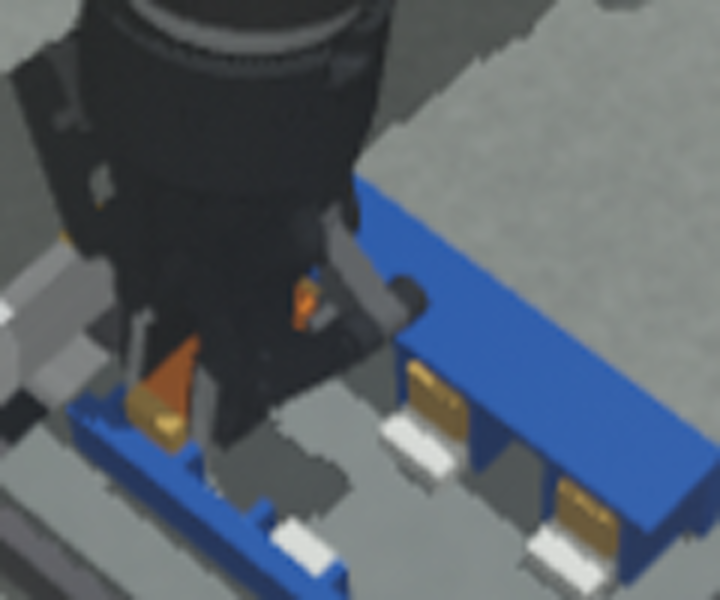

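```bash
python3 -m jog '[[0,0,0,0,28],[0,0,0,0,28],[0,0,0,0,28],[-0.04,0,-0.2,0,28],[-0.08,0,-0.4,0,28],[-0.1,0,-0.5,0,28],[-0.1,0,-0.5,0,28],[-0.1,0,-0.5,0,28],[0,0,0,0,28]]';python3 -c "
from h import *;s=st();crop('scene',220,220,340,320,6,'pics/c12.png')"
```

```text
t: 44.62
tool_pos: [0.6443, -0.0337, 0.1323]
ee_rot: [[-0.981, -0.004, 0.194], [-0.004, 1.0, -0.0], [-0.194, -0.001, -0.981]]
contact_force: [1.7, -0.8, 0.3]
grip_width: 0.0276
t 44.62 tcp [0.6443, -0.0337, 0.1323] F [1.7, -0.8, 0.3] w 27.6
xax [-0.981, -0.004, -0.194] yax [-0.004, 1.0, -0.001] zax [0.1942, -0.0002, -0.981]
```

View pics/c12.png

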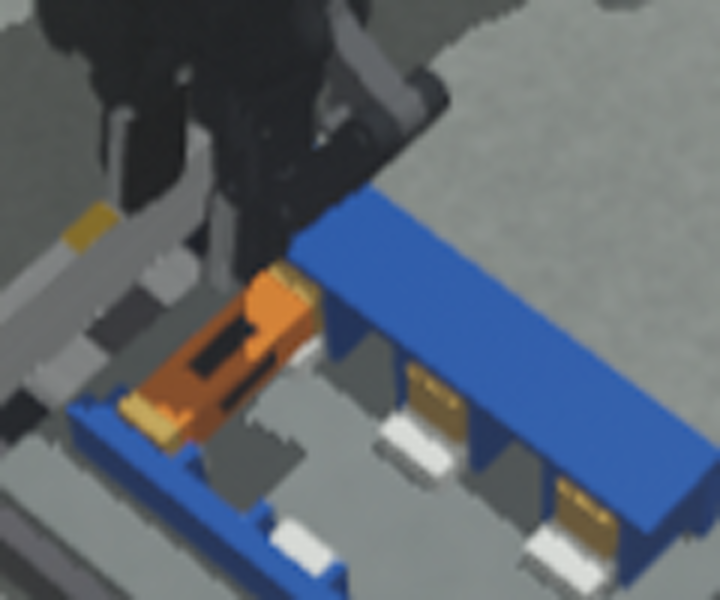

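Run:
```python
from h import *
s=manip.camera("scene")
ex=np.array([-.015,1,0]);ey=np.array([-1,-.015,0]);o=np.array([.638,.021,.030])
def C(x,y,z): return o+ex*x/1000+ey*y/1000+np.array([0,0,z/1000])
im=cv2.resize(s["img"][220:320,220:340,::-1],None,fx=6,fy=6,interpolation=cv2.INTER_CUBIC)
f=lambda p:tuple(int(v) for v in np.round((proj(s,p)+.5-[220,220])*6))
q=[f(C(x,y,38)) for x,y in((-63,-32),(-45,-32),(-45,32),(-63,32))]
for a,b in zip(q,q[1:]+q[:1]): cv2.line(im,a,b,(0,255,0),1)
q=[f(C(x,y,51)) for x,y in((-75,28),(75,28),(75,60),(-75,60))]
for a,b in zip(q,q[1:]+q[:1]): cv2.line(im,a,b,(255,255,0),1)
q=[f(C(x,y,32)) for x,y in((-75,-32),(75,-32),(75,-40),(-75,-40))]
for a,b in zip(q,q[1:]+q[:1]): cv2.line(im,a,b,(0,255,255),1)
cv2.imwrite("pics/c13.png",im)
```

```text
(no output)
```

View pics/c13.png

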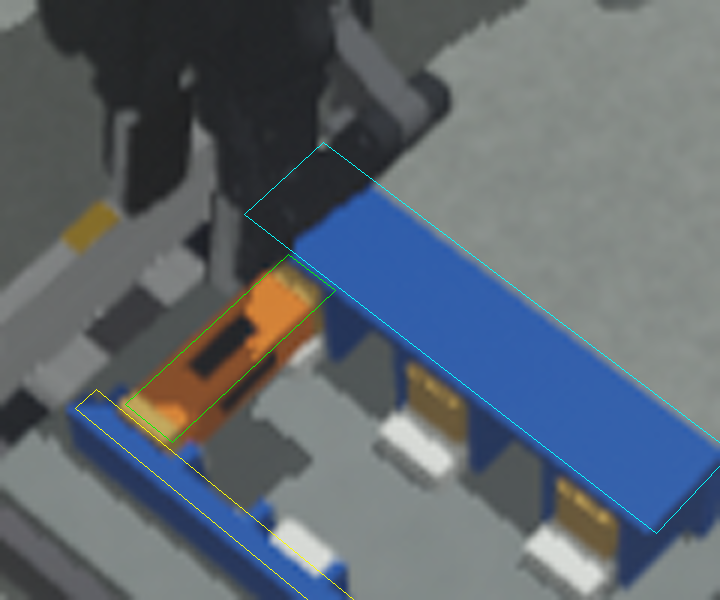

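```bash
python3 -m jog '[[0.2,0.2,-0.5,0,32],[0.38,0.52,-0.4,0,32],[0.38,0.52,-0.3,0,32],[0.38,0.52,-0.3,0,32],[0.38,0.52,-0.3,0,32],[0.38,0.52,-0.2,0,32],[0.38,0.52,-0.2,0,32],[0.38,0.52,-0.2,0,32],[0.38,0.52,-0.2,0,32],[0,0,0,0,32]]';python3 -m jog '[[0,0,0,1,32],[0,0,0,1,32],[0,0,0,1,32],[0,0,0,1,32],[0,0,0,1,32],[0,0,0,1,32],[0,0,0,1,32],[0,0,0,1,32],[0,0,0,1,32],[0,0,0,1,32],[0,0,0,1,32],[0,0,0,1,32],[0,0,0,1,32],[0,0,0,1,32],[0,0,0,1,32],[0,0,0,1,32],[0,0,0,1,32],[0,0,0,1,32],[0,0,0,1,32],[0,0,0,0,32]]';python3 -c "
from h import *;s=st();j=s['joint_positions'];print(np.round(j,2),j[1]-j[2]+j[3])"
```

```text
t: 45.55
tool_pos: [0.4796, 0.144, 0.1922]
ee_rot: [[-0.987, 0.001, 0.163], [0.001, 1.0, -0.004], [-0.163, -0.004, -0.987]]
contact_force: [-1.0, 0.1, 0.6]
grip_width: 0.0324
t: 47.22
tool_pos: [0.466, 0.1321, 0.1598]
ee_rot: [[0.17, 0.979, 0.116], [0.985, -0.168, -0.026], [-0.006, 0.118, -0.993]]
contact_force: [0.3, 0.1, -0.7]
grip_width: 0.0318
t 47.22 tcp [0.466, 0.1321, 0.1598] F [0.3, 0.1, -0.7] w 31.8
xax [0.17, 0.985, -0.006] yax [0.979, -0.168, 0.118] zax [0.1157, -0.0256, -0.993]
[ 18.19   3.17 -30.84  50.13  -3.46 117.79] 84.13837377763019
```

```bash
python3 -m jog '[[0,0,0,1,32],[0,0,0,1,32],[0,0,0,1,32],[0,0,0,0.15,32],[0,0,0,0,32]]';python3 - <<'E'
from see import *
st();c=manip.camera("top");s=manip.camera("scene")
for k,z in((c,.018),(s,.018)): [print(*b) for b in blobs(k,(5,120,120),(22,255,255),z,roi=(200,210,440,330))]
E
```

```text
t: 47.63
tool_pos: [0.4636, 0.1294, 0.154]
ee_rot: [[0.43, 0.897, 0.107], [0.903, -0.429, -0.03], [0.019, 0.109, -0.994]]
contact_force: [0.4, -0.3, 0.1]
grip_width: 0.0322
t 47.63 tcp [0.4636, 0.1294, 0.154] F [0.4, -0.3, 0.1] w 32.2
xax [0.43, 0.903, 0.019] yax [0.897, -0.429, 0.109] zax [0.1067, -0.0295, -0.9939]
[262. 264.] [460.1, 108.4] [62.4, 18.3] 62.4
[278. 260.] [469.4, 73.6] [26.1, 23.9] 0.5
[257. 279.] [624.0, -54.7] [65.6, 25.6] 2.8
[389. 275.] [462.4, 109.1] [64.1, 18.2] 62.1
```

Run:
```python
from see import *
c=manip.camera("top");s=manip.camera("scene")
for k in(c,s): [print(*b) for b in blobs(k,(5,100,100),(24,255,255),.035,roi=(200,210,440,330))]
crop("scene",330,220,450,320,6,"pics/d1.png");crop("top",215,225,315,300,7,"pics/d2.png")
```

```text
[272. 320.] [337.8, 90.0] [78.4, 21.0] -89.8
[267. 262.] [459.7, 96.3] [77.1, 42.5] -87.5
[317. 306.] [600.0, 62.2] [22.4, 9.5] -90.0
[292. 286.] [600.7, 6.5] [24.2, 8.9] 84.0
[258. 279.] [629.8, -46.2] [65.4, 25.6] 1.4
[380. 272.] [481.8, 100.5] [89.7, 47.2] 63.9
[235. 257.] [625.9, -107.6] [15.8, 8.4] 4.6
```

View pics/d1.png

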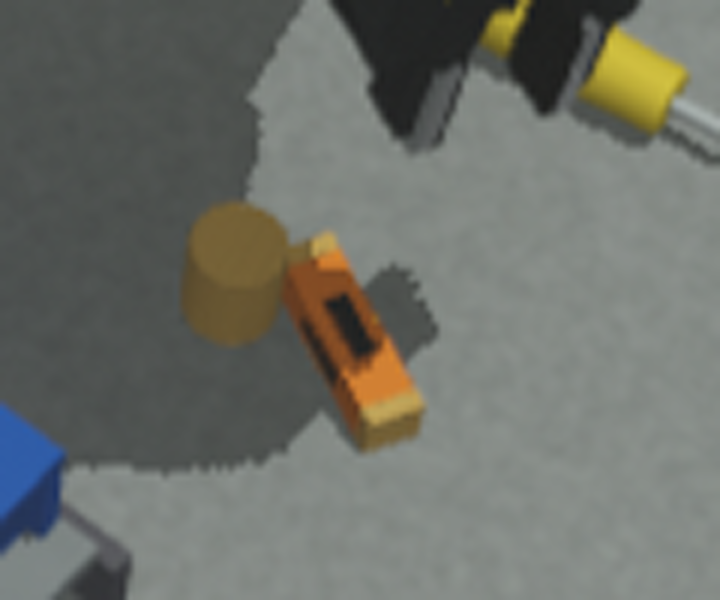

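View pics/d2.png

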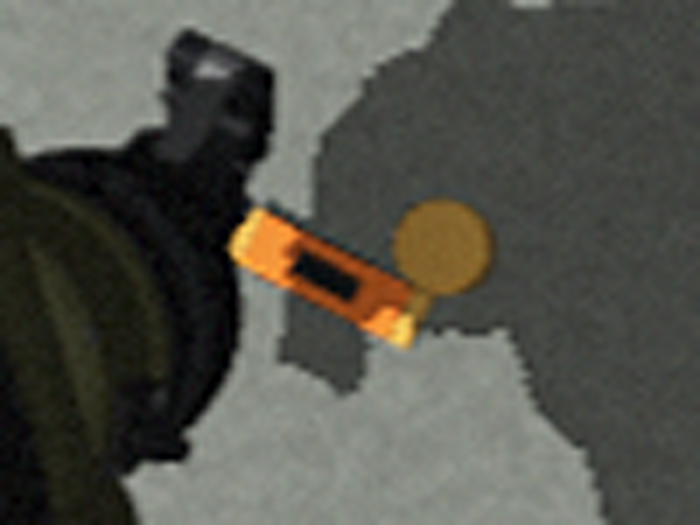

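```bash
python3 -m jog '[[-0.25,-0.12,0.2,0.45,26],[-0.25,-0.12,0.4,0,26],[0,0,0.5,0,26],[0,0,0.5,0,26],[0,0,0.4,0,26],[0,0,0,0,26],[0,0,0,0,26]]';python3 -c "
from h import *;s=st()"
```

```text
t: 48.52
tool_pos: [0.4577, 0.1144, 0.0739]
ee_rot: [[0.462, 0.879, 0.115], [0.886, -0.462, -0.027], [0.029, 0.114, -0.993]]
contact_force: [0.3, 0.6, -0.2]
grip_width: 0.0258
t 48.52 tcp [0.4577, 0.1144, 0.0739] F [0.3, 0.6, -0.2] w 25.8
xax [0.462, 0.886, 0.029] yax [0.879, -0.462, 0.114] zax [0.1148, -0.0269, -0.993]
```

```bash
python3 -m jog '[[-0.07,-0.05,0.3,0,26],[0,0,0.4,0,26],[0,0,0.3,0,26],[0,0,0,0,26]]';python3 -c "
from h import *;s=st();crop('scene',330,200,450,300,6,'pics/d3.png')"
```

```text
t: 48.85
tool_pos: [0.4626, 0.113, 0.0374]
ee_rot: [[0.46, 0.88, 0.121], [0.887, -0.461, -0.025], [0.034, 0.119, -0.992]]
contact_force: [-0.0, 0.6, -0.1]
grip_width: 0.0261
t 48.85 tcp [0.4626, 0.113, 0.0374] F [-0.0, 0.6, -0.1] w 26.1
xax [0.46, 0.887, 0.034] yax [0.88, -0.461, 0.119] zax [0.121, -0.025, -0.9923]
```

View pics/d3.png

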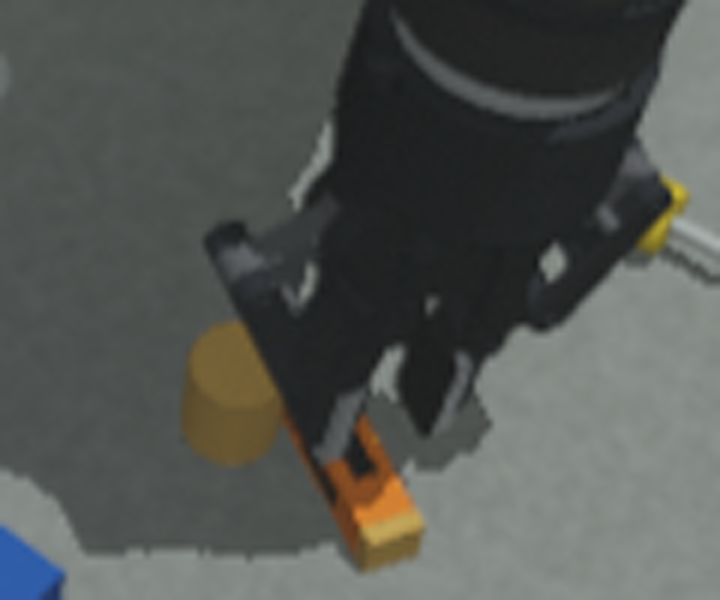

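```bash
python3 -m jog '[[-0.07,-0.07,0,0,26],[0,0,0.3,0,26],[0,0,0.3,0,26],[0,0,0.12,0,26],[0,0,0,0,26]]';python3 -c "
from h import *;s=st();crop('scene',330,200,450,300,6,'pics/d4.png')"
```

```text
t: 49.32
tool_pos: [0.4668, 0.1127, 0.0151]
ee_rot: [[0.459, 0.879, 0.13], [0.888, -0.46, -0.022], [0.04, 0.126, -0.991]]
contact_force: [-1.3, 0.1, 0.1]
grip_width: 0.0259
t 49.32 tcp [0.4668, 0.1127, 0.0151] F [-1.3, 0.1, 0.1] w 25.9
xax [0.459, 0.888, 0.04] yax [0.879, -0.46, 0.126] zax [0.1304, -0.0222, -0.9912]
```

View pics/d4.png

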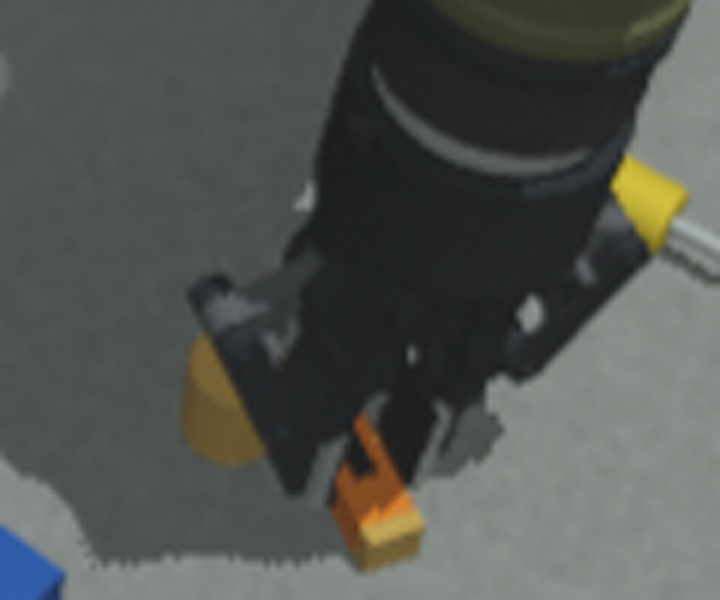

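```bash
python3 -m jog '[[0,-0.1,0.06,0,26],[0,-0.02,0.06,0,26],[0,0,0,0,26]]';python3 -c "
from h import *;s=st()"
```

```text
t: 49.62
tool_pos: [0.4642, 0.1155, 0.0119]
ee_rot: [[0.458, 0.879, 0.133], [0.888, -0.46, -0.021], [0.043, 0.128, -0.991]]
contact_force: [-0.1, 0.1, -0.1]
grip_width: 0.026
t 49.62 tcp [0.4642, 0.1155, 0.0119] F [-0.1, 0.1, -0.1] w 26.0
xax [0.458, 0.888, 0.043] yax [0.879, -0.46, 0.128] zax [0.1333, -0.0213, -0.9909]
```

```bash
python3 -m jog '[[-0.15,0,0.08,0,26],[-0.03,0,0.03,0,26],[0,0,0,0,26]]';python3 -c "
from h import *;s=st()"; python3 -m jog '[[0,0,0,0,10],[0,0,0,0,10],[0,0,0,0,10],[0,0,0,0,10],[0,0,0,0,10]]'; python3 -c "
from h import *;s=st();crop('scene',330,200,450,300,6,'pics/d5.png')"
```

```text
t: 49.87
tool_pos: [0.4614, 0.1087, 0.0075]
ee_rot: [[0.458, 0.879, 0.134], [0.888, -0.459, -0.021], [0.043, 0.129, -0.991]]
contact_force: [0.7, 0.8, 0.0]
grip_width: 0.0259
t 49.87 tcp [0.4614, 0.1087, 0.0075] F [0.7, 0.8, 0.0] w 25.9
xax [0.458, 0.888, 0.043] yax [0.879, -0.459, 0.129] zax [0.1342, -0.0212, -0.9907]
t: 50.28
tool_pos: [0.4612, 0.1083, 0.0078]
ee_rot: [[0.458, 0.879, 0.134], [0.888, -0.46, -0.021], [0.043, 0.128, -0.991]]
contact_force: [0.5, -0.1, 0.1]
grip_width: 0.0169
t 50.28 tcp [0.4612, 0.1083, 0.0078] F [0.5, -0.1, 0.1] w 16.9
xax [0.458, 0.888, 0.043] yax [0.879, -0.46, 0.128] zax [0.1339, -0.0209, -0.9908]
```

View pics/d5.png

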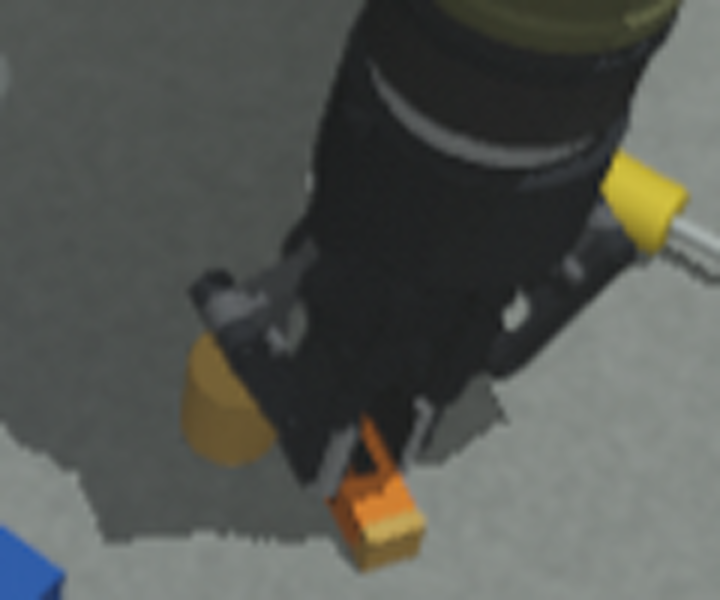

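```bash
python3 -m jog '[[0,0,-0.15,0,10],[0,0,-0.3,0,10],[0,0,-0.4,0,10],[0,0,-0.5,0,10],[0,0,-0.5,0,10],[0,0,-0.5,0,10],[0,0,-0.5,0,10],[0,0,-0.5,0,10],[0,0,-0.5,0,10],[0,0,-0.3,0,10],[0,0,0,0,10]]'; python3 -c "
from h import *;s=st();crop('scene',300,200,440,300,5,'pics/d6.png')"
```

```text
t: 51.25
tool_pos: [0.4347, 0.1111, 0.1817]
ee_rot: [[0.459, 0.879, 0.129], [0.888, -0.46, -0.023], [0.04, 0.125, -0.991]]
contact_force: [0.2, 0.4, -0.3]
grip_width: 0.0163
t 51.25 tcp [0.4347, 0.1111, 0.1817] F [0.2, 0.4, -0.3] w 16.3
xax [0.459, 0.888, 0.04] yax [0.879, -0.46, 0.125] zax [0.1293, -0.0225, -0.9914]
```

View pics/d6.png

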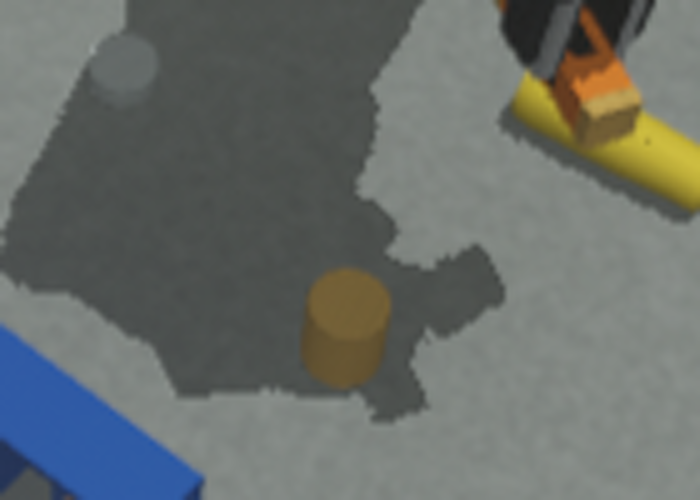

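```bash
python3 -m jog '[[0.2,0.58,0.03,0,10],[0.2,0.58,0.03,0,10],[0.2,0.58,0.03,0,10],[0.2,0.58,0.03,0,10],[0.2,0.58,0.03,0,10],[0.2,0.58,0.03,0,10],[0.2,0.58,0.03,0,10],[0.2,0.58,0.03,0,10],[0.2,0.58,0.03,0,10],[0,0,0,0,10]]';python3 -m jog '[[0,0,0,-1,10],[0,0,0,-1,10],[0,0,0,-1,10],[0,0,0,-1,10],[0,0,0,-1,10],[0,0,0,-1,10],[0,0,0,-1,10],[0,0,0,-1,10],[0,0,0,-1,10],[0,0,0,-1,10],[0,0,0,-1,10],[0,0,0,-1,10],[0,0,0,-1,10],[0,0,0,-1,10],[0,0,0,-1,10],[0,0,0,-1,10],[0,0,0,-1,10],[0,0,0,-1,10],[0,0,0,-1,10],[0,0,0,-1,10]]';python3 -m jog '[[0,0,0,-1,10],[0,0,0,-1,10],[0,0,0,-0.7,10],[0,0,0,0,10]]';python3 -c "
from h import *;s=st();crop('scene',220,180,400,320,4,'pics/d7.png')"
```

```text
t: 52.13
tool_pos: [0.6547, 0.0756, 0.1833]
ee_rot: [[0.458, 0.882, 0.112], [0.889, -0.458, -0.025], [0.029, 0.111, -0.993]]
contact_force: [0.7, -0.7, -0.6]
grip_width: 0.0164
t: 53.8
tool_pos: [0.629, 0.0734, 0.1472]
ee_rot: [[-0.975, 0.214, 0.059], [0.213, 0.977, -0.032], [-0.065, -0.018, -0.998]]
contact_force: [0.1, 0.0, -0.0]
grip_width: 0.0162
t: 54.13
tool_pos: [0.6233, 0.0732, 0.1408]
ee_rot: [[-0.998, -0.035, 0.049], [-0.037, 0.999, -0.033], [-0.048, -0.035, -0.998]]
contact_force: [-0.5, -0.0, -1.1]
grip_width: 0.0164
t 54.13 tcp [0.6233, 0.0732, 0.1408] F [-0.5, -0.0, -1.1] w 16.4
xax [-0.998, -0.037, -0.048] yax [-0.035, 0.999, -0.035] zax [0.0491, -0.0328, -0.9983]
```

View pics/d7.png

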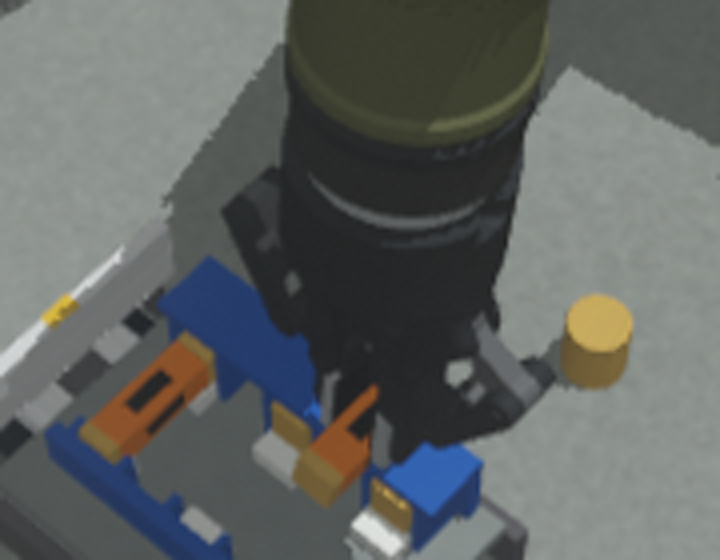

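```bash
python3 -m jog '[[-0.25,0.04,0.2,0.12,10],[-0.2,0.04,0.3,0,10],[0,0,0.4,0,10],[0,0,0.25,0,10],[0,0,0,0,10],[0,0,0,0,10]]';python3 -c "
from h import *;s=st();crop('scene',250,230,370,330,6,'pics/d8.png')"
```

```text
t: 54.68
tool_pos: [0.6445, 0.0759, 0.0881]
ee_rot: [[-0.999, -0.014, 0.046], [-0.016, 0.999, -0.033], [-0.045, -0.034, -0.998]]
contact_force: [-0.1, -0.6, -0.3]
grip_width: 0.0164
t 54.68 tcp [0.6445, 0.0759, 0.0881] F [-0.1, -0.6, -0.3] w 16.4
xax [-0.999, -0.016, -0.045] yax [-0.014, 0.999, -0.034] zax [0.0456, -0.0332, -0.9984]
```

View pics/d8.png

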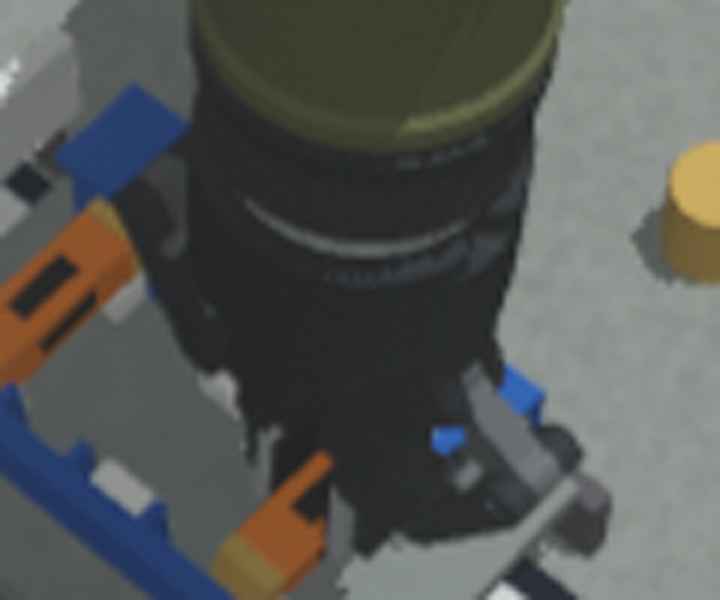

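```bash
python3 -m jog '[[0,0,0.3,0,10],[0.02,0,0.2,0,10],[0,0,0,0,10]]';python3 -c "
from h import *;s=st();print(np.round(s['ft_torque'],2));crop('scene',250,250,370,350,6,'pics/d9.png')"
```

```text
t: 54.98
tool_pos: [0.6462, 0.0754, 0.0681]
ee_rot: [[-0.999, -0.014, 0.049], [-0.015, 0.999, -0.033], [-0.048, -0.033, -0.998]]
contact_force: [-0.2, 0.7, 1.3]
grip_width: 0.0167
t 54.98 tcp [0.6462, 0.0754, 0.0681] F [-0.2, 0.7, 1.3] w 16.7
xax [-0.999, -0.015, -0.048] yax [-0.014, 0.999, -0.033] zax [0.0489, -0.0326, -0.9983]
[ 0.07 -0.05  0.  ]
```

View pics/d9.png

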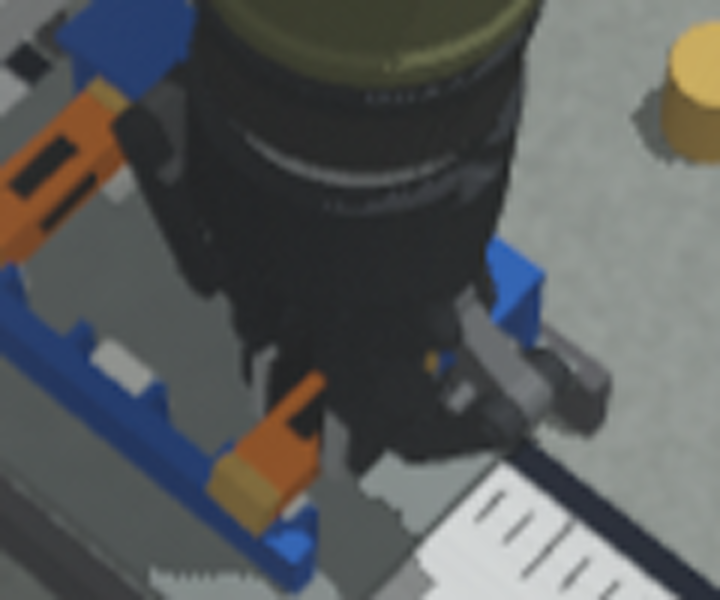

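```bash
python3 -m jog '[[0.02,0,0.25,0,10],[0.02,0,0.25,0,10],[0,0,0,0,10]]';python3 -c "
from h import *;s=st();print(np.round(s['ft_torque'],2));crop('scene',250,250,370,350,6,'pics/d10.png')"
```

```text
t: 55.28
tool_pos: [0.6499, 0.0743, 0.0634]
ee_rot: [[-0.998, -0.013, 0.062], [-0.015, 0.999, -0.034], [-0.061, -0.035, -0.998]]
contact_force: [0.2, -0.6, -2.1]
grip_width: 0.016
t 55.28 tcp [0.6499, 0.0743, 0.0634] F [0.2, -0.6, -2.1] w 16.0
xax [-0.998, -0.015, -0.061] yax [-0.013, 0.999, -0.035] zax [0.0617, -0.034, -0.9975]
[ 0.06  0.18 -0.04]
```

View pics/d10.png

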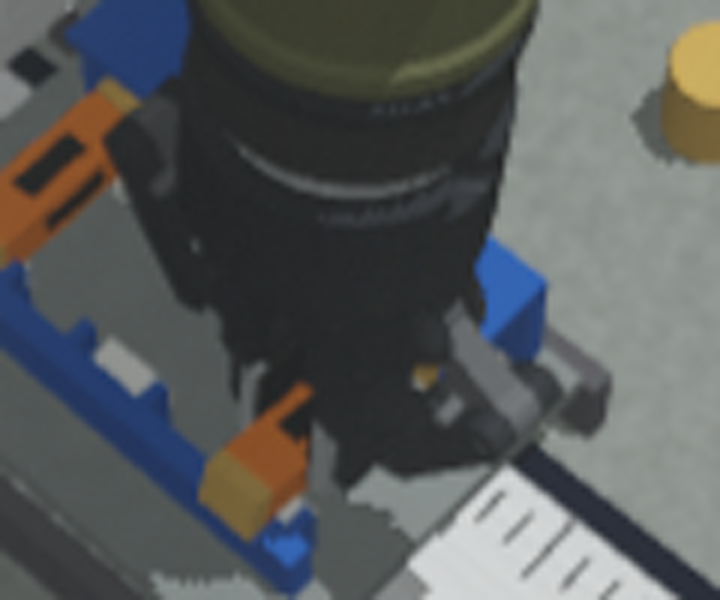

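```bash
python3 -m jog '[[0.16,0.01,0.1,0,10],[0.1,0.01,0.25,0,10],[0.06,0,0.2,0,10],[0,0,0,0,10]]';python3 -c "
from h import *;s=st();print(np.round(s['ft_torque'],2));crop('scene',250,250,370,350,6,'pics/d11.png')"
```

```text
t: 55.67
tool_pos: [0.6473, 0.0757, 0.0625]
ee_rot: [[-0.996, -0.013, 0.088], [-0.016, 0.999, -0.031], [-0.088, -0.033, -0.996]]
contact_force: [-0.1, -0.4, -1.8]
grip_width: 0.0164
t 55.67 tcp [0.6473, 0.0757, 0.0625] F [-0.1, -0.4, -1.8] w 16.4
xax [-0.996, -0.016, -0.088] yax [-0.013, 0.999, -0.033] zax [0.088, -0.0313, -0.9956]
[0.03 0.18 0.08]
```

View pics/d11.png

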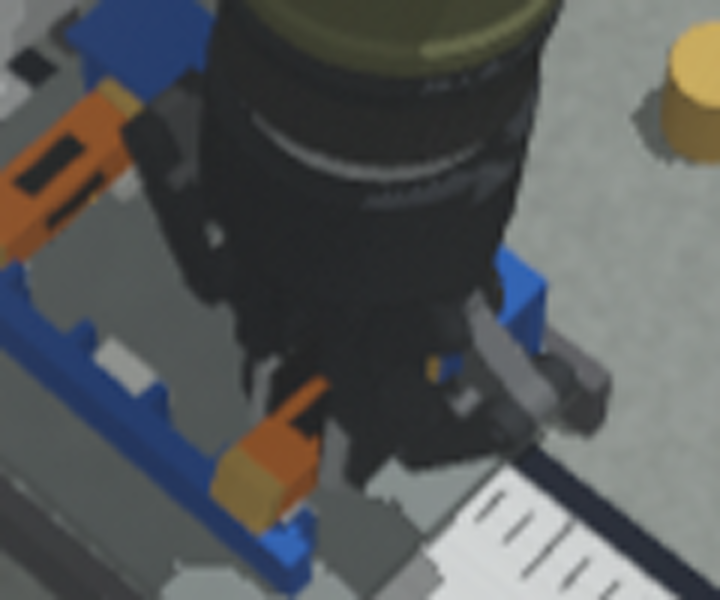

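```bash
python3 -m jog '[[0.15,0,-0.01,0,10],[0.12,0,-0.01,0,10],[0,0,0,0,10]]';python3 -c "
from h import *;s=st();print(np.round(s['ft_torque'],2));crop('scene',250,250,370,350,6,'pics/d12.png')"
```

```text
t: 55.97
tool_pos: [0.637, 0.0758, 0.0628]
ee_rot: [[-0.996, -0.013, 0.093], [-0.016, 0.999, -0.031], [-0.092, -0.032, -0.995]]
contact_force: [3.5, -0.4, 0.9]
grip_width: 0.0161
t 55.97 tcp [0.637, 0.0758, 0.0628] F [3.5, -0.4, 0.9] w 16.1
xax [-0.996, -0.016, -0.092] yax [-0.013, 0.999, -0.032] zax [0.0928, -0.0308, -0.9952]
[ 0.1  -0.55  0.06]
```

View pics/d12.png

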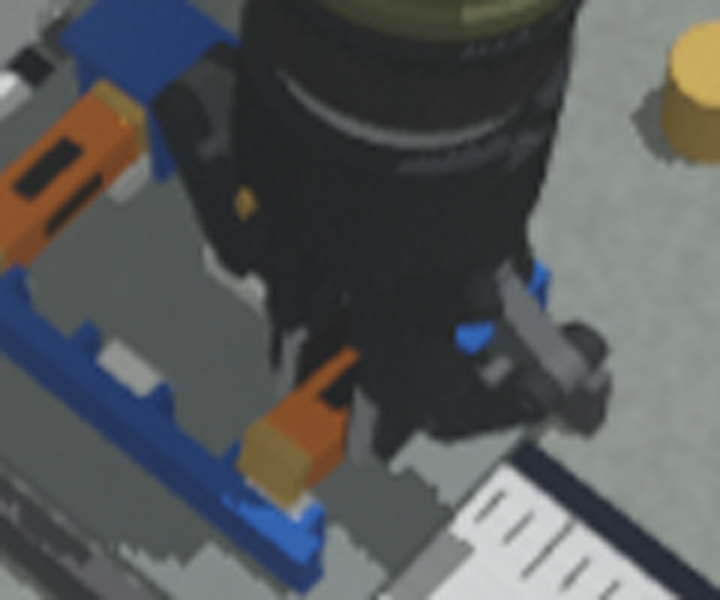

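```bash
python3 -m jog '[[0.12,0,-0.02,0,10],[0.06,0,-0.01,0,10],[0,0,0,0,10]]';python3 -c "
from h import *;s=st();print(np.round(s['ft_torque'],2));crop('scene',250,250,370,350,6,'pics/d13.png')"
```

```text
t: 56.27
tool_pos: [0.6318, 0.0756, 0.0628]
ee_rot: [[-0.995, -0.012, 0.097], [-0.015, 0.999, -0.031], [-0.096, -0.033, -0.995]]
contact_force: [5.8, 0.3, 0.9]
grip_width: 0.0163
t 56.27 tcp [0.6318, 0.0756, 0.0628] F [5.8, 0.3, 0.9] w 16.3
xax [-0.995, -0.015, -0.096] yax [-0.012, 0.999, -0.033] zax [0.0966, -0.0312, -0.9948]
[ 0.   -1.03  0.02]
```

View pics/d13.png

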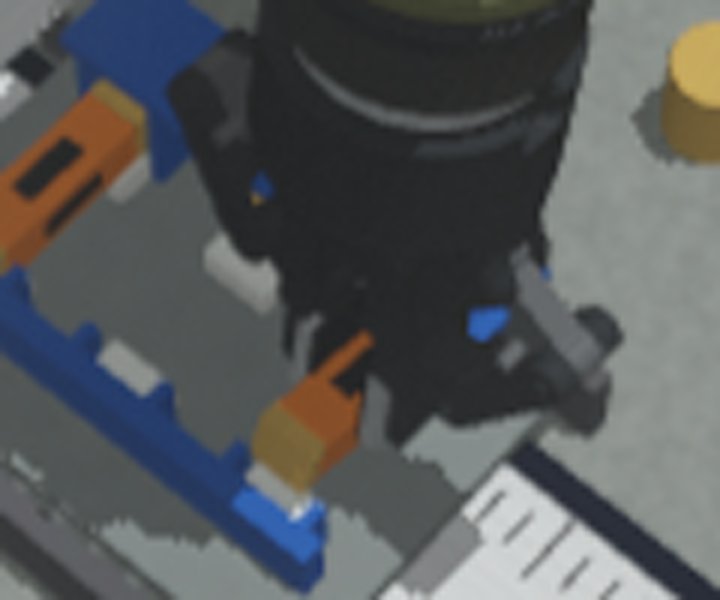

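Past the wall (13–14 mm deflection); now press down.

```bash
python3 -m jog '[[0.03,0,0.2,0,10],[0.03,0,0.2,0,10],[0,0,0,0,10]]';python3 -c "
from h import *;s=st();print(np.round(s['ft_torque'],2))";python3 -m jog '[[0.03,0,0.2,0,10],[0.03,0,0.2,0,10],[0,0,0,0,10]]';python3 -c "
from h import *;s=st();print(np.round(s['ft_torque'],2));crop('scene',250,250,370,350,6,'pics/d14.png')"
```

```text
t: 56.57
tool_pos: [0.6394, 0.0758, 0.0532]
ee_rot: [[-0.994, -0.012, 0.113], [-0.015, 0.999, -0.03], [-0.112, -0.032, -0.993]]
contact_force: [1.8, -0.2, 0.4]
grip_width: 0.016
t 56.57 tcp [0.6394, 0.0758, 0.0532] F [1.8, -0.2, 0.4] w 16.0
xax [-0.994, -0.015, -0.112] yax [-0.012, 0.999, -0.032] zax [0.1126, -0.0301, -0.9932]
[-0.08 -0.2   0.03]
t: 56.82
tool_pos: [0.6436, 0.0765, 0.0525]
ee_rot: [[-0.992, -0.01, 0.126], [-0.014, 1.0, -0.028], [-0.126, -0.029, -0.992]]
contact_force: [-0.8, -0.7, -3.7]
grip_width: 0.0164
t 56.82 tcp [0.6436, 0.0765, 0.0525] F [-0.8, -0.7, -3.7] w 16.4
xax [-0.992, -0.014, -0.126] yax [-0.01, 1.0, -0.029] zax [0.126, -0.0277, -0.9916]
[-0.1   0.4  -0.07]
```

View pics/d14.png

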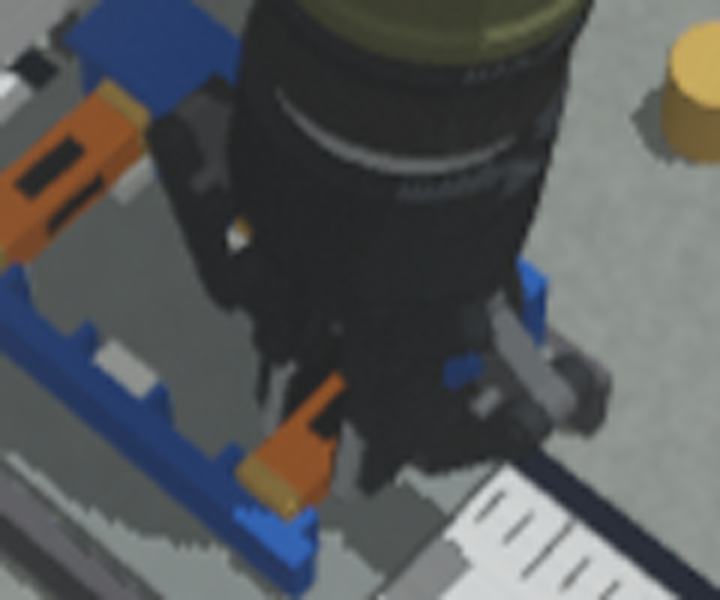

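```bash
python3 -m jog '[[0,0,0,0,28],[0,0,0,0,28],[0,0,0,0,28],[-0.02,0,-0.2,0,28],[-0.04,0,-0.4,0,28],[-0.06,0,-0.5,0,28],[-0.06,0,-0.5,0,28],[-0.06,0,-0.5,0,28],[-0.06,0,-0.5,0,28],[0,0,0,0,28]]';python3 -c "
from h import *;s=st();crop('scene',220,230,350,330,6,'pics/d15.png')"
```

```text
t: 57.7
tool_pos: [0.6322, 0.0791, 0.1506]
ee_rot: [[-0.995, -0.012, 0.099], [-0.015, 0.999, -0.029], [-0.099, -0.03, -0.995]]
contact_force: [0.8, 0.3, 0.7]
grip_width: 0.0282
t 57.7 tcp [0.6322, 0.0791, 0.1506] F [0.8, 0.3, 0.7] w 28.2
xax [-0.995, -0.015, -0.099] yax [-0.012, 0.999, -0.03] zax [0.0994, -0.029, -0.9946]
```

View pics/d15.png

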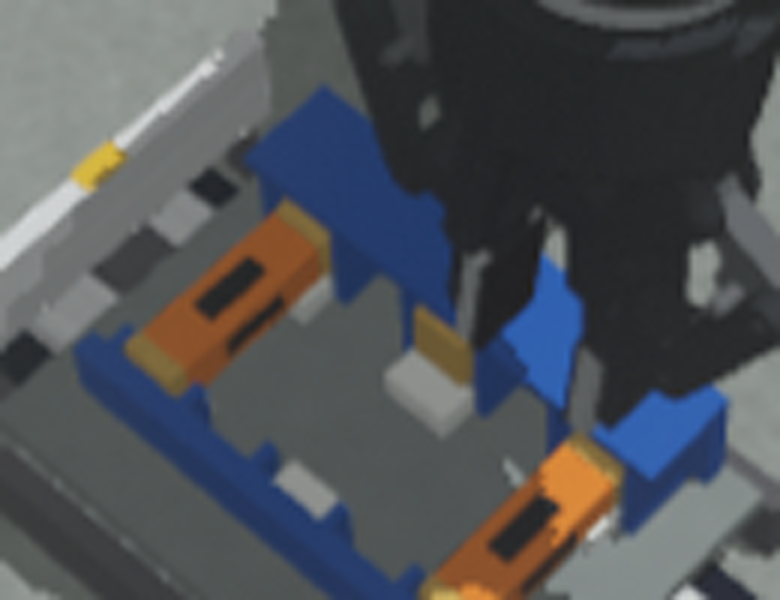

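```bash
python3 -m jog '[[0,-0.4,0,0,0],[0,-0.6,0,0,0],[0,-0.6,0,0,0],[0,-0.6,0,0,0],[0,-0.6,0,0,0],[0,-0.6,0,0,0],[0,-0.6,0,0,0],[0,-0.6,0,0,0],[0,-0.6,0,0,0],[0,-0.4,0,0,0],[0,0,0,0,0],[0,0,0,0,0]]';python3 -c "
from h import *;s=st();c=crop('scene',200,220,360,340,5,'pics/e0.png')"
python3 - <<'E'
from see import *
c=manip.camera("top");s=manip.camera("scene")
for k in(c,s): [print(*b) for b in blobs(k,(20,120,80),(32,255,255),.077,roi=(200,150,365,280),amin=3)]
E
```

```text
t: 58.75
tool_pos: [0.6228, -0.1522, 0.1346]
ee_rot: [[-0.998, -0.016, 0.068], [-0.018, 1.0, -0.024], [-0.068, -0.025, -0.997]]
contact_force: [0.8, -0.7, 0.2]
grip_width: -0.0002
t 58.75 tcp [0.6228, -0.1522, 0.1346] F [0.8, -0.7, 0.2] w -0.2
xax [-0.998, -0.018, -0.068] yax [-0.016, 1.0, -0.025] zax [0.0681, -0.0241, -0.9974]
[278. 260.] [468.1, 67.5] [24.7, 24.6] -89.9
[350. 178.] [638.8, -80.8] [12.6, 8.3] -0.1
[326. 166.] [665.1, -31.8] [14.6, 2.1] -89.9
[274. 166.] [664.8, 76.5] [14.6, 2.1] -89.9
[363. 261.] [501.6, 77.7] [17.8, 3.3] 39.2
[236. 257.] [639.6, -83.6] [14.0, 7.9] 4.6
```

View pics/e0.png

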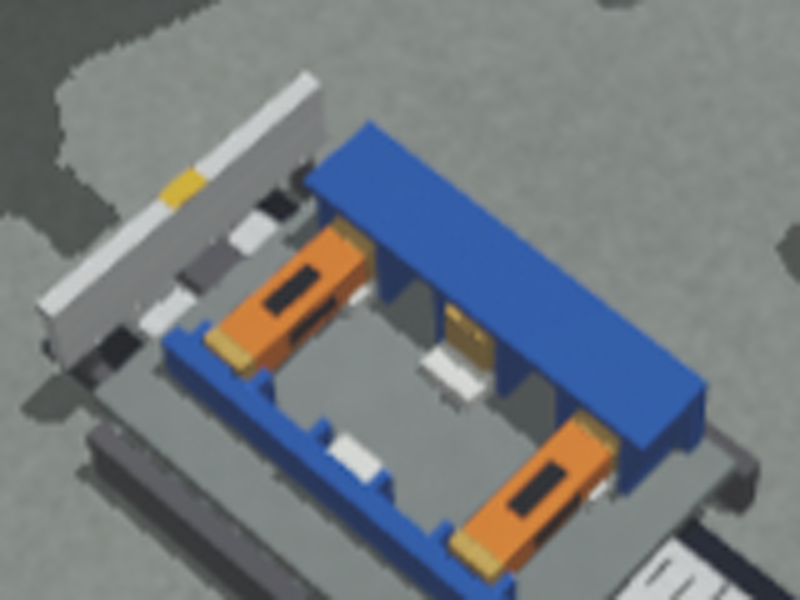

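```bash
python3 -m jog '[[-0.15,0,0.4,0,0],[-0.15,0,0.5,0,0],[0,0,0.5,0,0],[0,0,0.4,0,0],[0,0,0,0,0],[0,0,0,0,0]]';python3 -c "
from h import *;s=st()"
```

```text
t: 59.4
tool_pos: [0.643, -0.1452, 0.0633]
ee_rot: [[-0.997, -0.027, 0.073], [-0.029, 0.999, -0.023], [-0.072, -0.025, -0.997]]
contact_force: [-0.6, -0.6, -0.4]
grip_width: 0.0004
t 59.4 tcp [0.643, -0.1452, 0.0633] F [-0.6, -0.6, -0.4] w 0.4
xax [-0.997, -0.029, -0.072] yax [-0.027, 0.999, -0.025] zax [0.0725, -0.0226, -0.9971]
```

```bash
python3 -m jog '[[0.08,0.2,0.15,0,0],[0,0.3,0.05,0,0],[0,0.3,0,0,0],[0,0.15,0,0,0],[0,0,0,0,0]]';python3 -c "
from h import *;s=st();print(np.round(s['ft_torque'],2));crop('scene',200,200,360,320,5,'pics/e1.png')"
```

```text
t: 59.82
tool_pos: [0.6402, -0.1015, 0.0569]
ee_rot: [[-0.997, -0.03, 0.076], [-0.031, 0.999, -0.022], [-0.075, -0.024, -0.997]]
contact_force: [-0.2, -0.1, 0.3]
grip_width: -0.0002
t 59.82 tcp [0.6402, -0.1015, 0.0569] F [-0.2, -0.1, 0.3] w -0.2
xax [-0.997, -0.031, -0.075] yax [-0.03, 0.999, -0.024] zax [0.0762, -0.022, -0.9969]
[-0.02  0.12 -0.01]
```

View pics/e1.png

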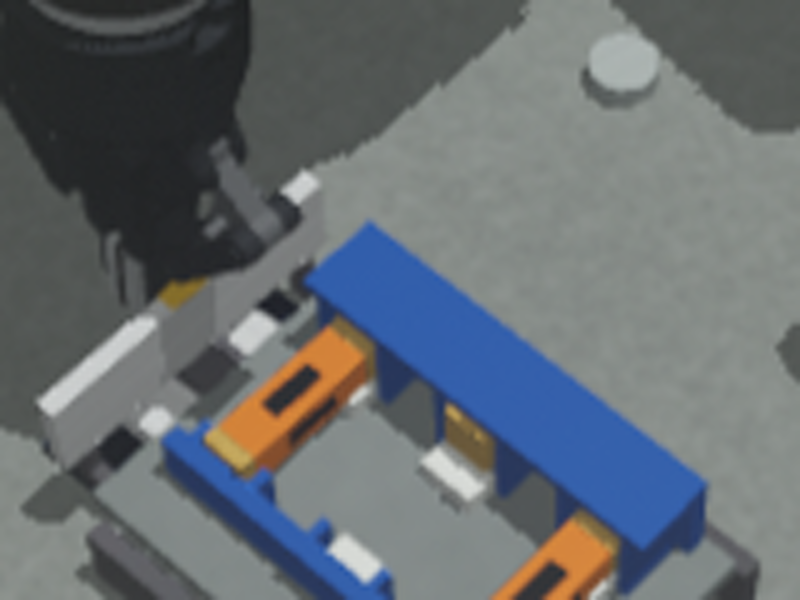

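```bash
python3 -m jog '[[0,0.2,0,0,0],[0,0.2,0,0,0],[0,0.2,0,0,0],[0,0,0,0,0]]';python3 -c "
from h import *;s=st();print(np.round(s['ft_torque'],2));crop('scene',200,200,360,320,5,'pics/e2.png')"
```

```text
t: 60.2
tool_pos: [0.6406, -0.078, 0.0579]
ee_rot: [[-0.997, -0.028, 0.079], [-0.03, 0.999, -0.026], [-0.078, -0.028, -0.997]]
contact_force: [0.3, 0.1, 0.4]
grip_width: 0.0002
t 60.2 tcp [0.6406, -0.078, 0.0579] F [0.3, 0.1, 0.4] w 0.2
xax [-0.997, -0.03, -0.078] yax [-0.028, 0.999, -0.028] zax [0.0788, -0.0262, -0.9965]
[ 0.05  0.1  -0.02]
```

View pics/e2.png

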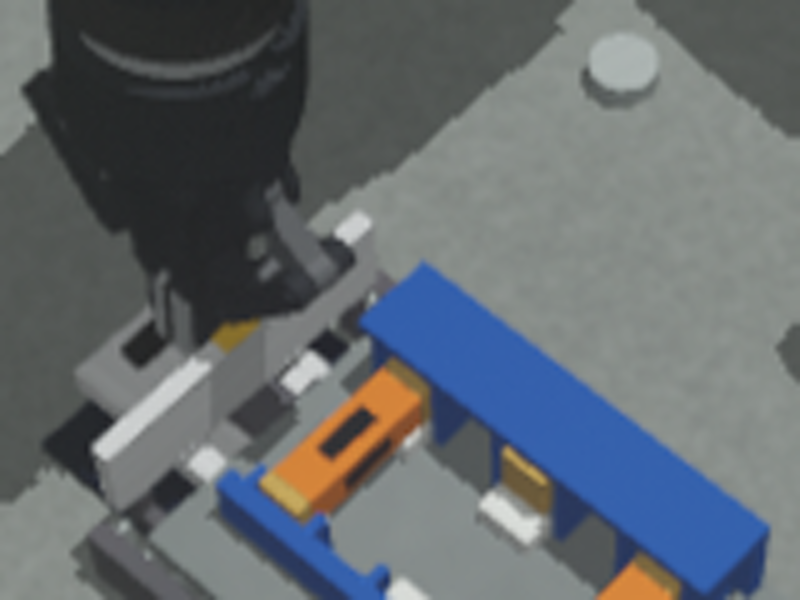

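```bash
python3 -m jog '[[0,0.2,0,0,0],[0,0.25,0,0,0],[0,0.25,0,0,0],[0,0.25,0,0,0],[0,0.25,0,0,0],[0,0.2,0,0,0],[0,0,0,0,0]]';python3 -c "
from h import *;s=st();print(np.round(s['ft_torque'],2));crop('scene',220,220,440,400,3.5,'pics/e3.png')"
```

```text
t: 60.83
tool_pos: [0.6408, -0.0189, 0.0577]
ee_rot: [[-0.996, -0.025, 0.082], [-0.028, 0.999, -0.03], [-0.081, -0.032, -0.996]]
contact_force: [0.3, 0.1, -0.2]
grip_width: 0.0001
t 60.83 tcp [0.6408, -0.0189, 0.0577] F [0.3, 0.1, -0.2] w 0.1
xax [-0.996, -0.028, -0.081] yax [-0.025, 0.999, -0.032] zax [0.0823, -0.0295, -0.9962]
[ 0.06  0.08 -0.01]
```

View pics/e3.png

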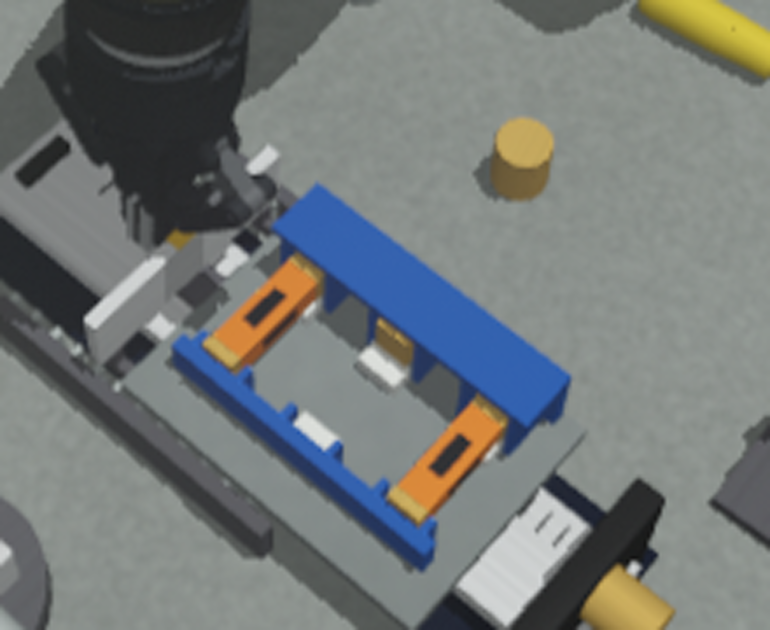

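```bash
python3 -m jog '[[0,0.2,0,0,0],[0,0.2,0,0,0],[0,0.15,0,0,0],[0,0,0,0,0]]';python3 -c "
from h import *;s=st()"; python3 -m jog '[[0,0.15,0,0,0],[0,0.15,0,0,0],[0,0.15,0,0,0]]';python3 -c "
from h import *;s=st();crop('scene',220,220,440,400,3.5,'pics/e4.png')"
```

```text
t: 61.22
tool_pos: [0.6399, 0.0036, 0.0566]
ee_rot: [[-0.996, -0.025, 0.082], [-0.027, 0.999, -0.031], [-0.081, -0.033, -0.996]]
contact_force: [-0.3, 0.1, 0.2]
grip_width: -0.0
t 61.22 tcp [0.6399, 0.0036, 0.0566] F [-0.3, 0.1, 0.2] w -0.0
xax [-0.996, -0.027, -0.081] yax [-0.025, 0.999, -0.033] zax [0.0816, -0.0313, -0.9962]
t: 61.47
tool_pos: [0.64, 0.0188, 0.0563]
ee_rot: [[-0.996, -0.021, 0.083], [-0.025, 0.999, -0.039], [-0.082, -0.041, -0.996]]
contact_force: [3.9, -25.1, 1.4]
grip_width: -0.0002
t 61.47 tcp [0.64, 0.0188, 0.0563] F [3.9, -25.1, 1.4] w -0.2
xax [-0.996, -0.025, -0.082] yax [-0.021, 0.999, -0.041] zax [0.0827, -0.0394, -0.9958]
```

View pics/e4.png

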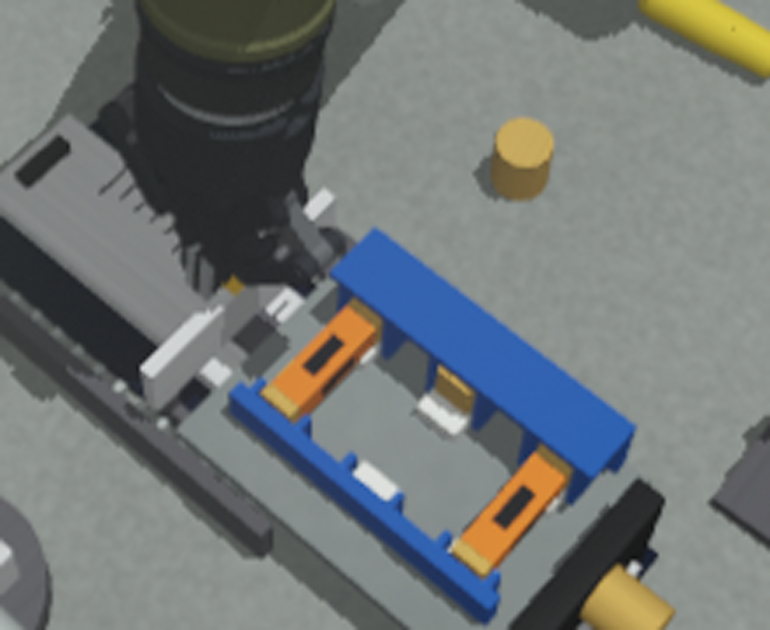

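```bash
python3 -m jog '[[0,0,0,0,0],[0,0.1,0,0,0],[0,0.1,0,0,0]]';python3 -c "
from h import *;s=st()"; python3 -m jog '[[0,-0.2,0,0,0],[0,-0.5,0,0,0],[0,-0.5,-0.2,0,0],[0,0,-0.6,0,0],[0,0,-0.6,0,0],[0,0,-0.6,0,0],[0,-0.5,-0.6,0,0],[0.4,-0.6,-0.3,0,0],[0.4,-0.6,0,0,0],[0.4,-0.6,0,0,0],[0.4,-0.6,0,0,0],[0,0,0,0,60]]'; python3 -c "
from h import *;s=st();crop('top',150,140,330,220,4.4,'pics/e5.png')"
```

```text
t: 61.77
tool_pos: [0.6404, 0.0182, 0.0565]
ee_rot: [[-0.996, -0.014, 0.084], [-0.02, 0.998, -0.061], [-0.083, -0.062, -0.995]]
contact_force: [-1.6, -18.0, 3.5]
grip_width: -0.0001
t 61.77 tcp [0.6404, 0.0182, 0.0565] F [-1.6, -18.0, 3.5] w -0.1
xax [-0.996, -0.02, -0.083] yax [-0.014, 0.998, -0.062] zax [0.0837, -0.061, -0.9946]
t: 62.77
tool_pos: [0.5655, -0.1347, 0.1772]
ee_rot: [[-0.997, -0.025, 0.078], [-0.029, 0.999, -0.042], [-0.077, -0.044, -0.996]]
contact_force: [-1.2, -0.3, 0.2]
grip_width: 0.0107
t 62.77 tcp [0.5655, -0.1347, 0.1772] F [-1.2, -0.3, 0.2] w 10.7
xax [-0.997, -0.029, -0.077] yax [-0.025, 0.999, -0.044] zax [0.0778, -0.0417, -0.9961]
```

View pics/e5.png

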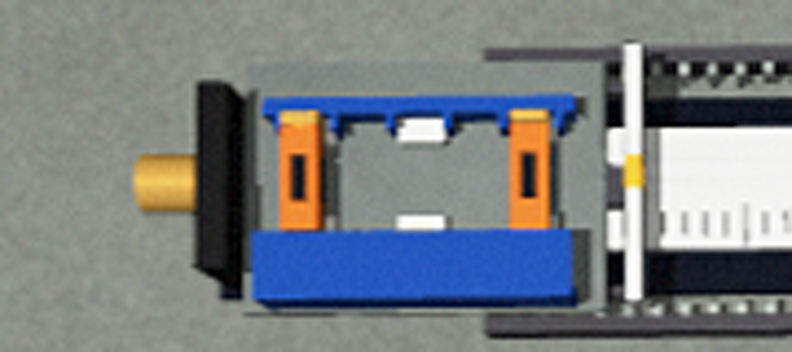

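Run:
```python
from see import *
c=manip.camera("top")
g=cv2.cvtColor(c["img"],cv2.COLOR_RGB2HSV);b=cv2.inRange(g,(105,150,60),(125,255,255))
for v in (197,202): 
    r=np.where(b[v,190:300])[0]+190;y=plane(c,[r[0]-.5,r[-1]+.5],[v,v],.081)[:,1];print(y,y.mean())
print(c["img"][180,196:214].sum(1).tolist())
print("stop face top", plane(c,[200.5,201.5],[180,180],.076)[:,1],"base z40",plane(c,[205,206],[180,180],.04)[:,1])
```

```text
[0.21608084 0.06520471] 0.14064277616470966
[0.21380863 0.06511343] 0.13946102809887323
[103, 88, 98, 107, 99, 52, 43, 44, 42, 100, 173, 191, 320, 410, 402, 406, 401, 430]
stop face top [0.23043681 0.22835409] base z40 [0.22948902 0.22733358]
```

```bash
python3 -m jog '[[0.1,0.4,-0.05,0,85],[0.14,0.65,-0.05,0,85],[0.14,0.65,-0.05,0,85],[0.14,0.65,-0.05,0,85],[0.14,0.65,-0.05,0,85],[0.14,0.65,-0.05,0,85],[0.14,0.65,-0.05,0,85],[0.14,0.65,-0.05,0,85],[0.14,0.65,-0.05,0,85],[0.14,0.65,-0.05,0,85],[0.14,0.65,-0.05,0,85],[0.14,0.65,-0.05,0,85],[0.14,0.65,-0.05,0,85],[0.14,0.65,-0.05,0,85],[0.14,0.65,-0.05,0,85],[0.14,0.5,-0.05,0,85],[0,0,0,0,85],[0,0,0,0,85]]';python3 -c "
from h import *;s=st();print(np.round(s['joint_positions'],1));crop('scene',400,260,540,400,4,'pics/f1.png')"
```

```text
t: 64.37
tool_pos: [0.4569, 0.313, 0.1846]
ee_rot: [[-0.996, -0.053, 0.072], [-0.054, 0.998, -0.015], [-0.072, -0.018, -0.997]]
contact_force: [0.4, 0.3, 0.2]
grip_width: 0.085
t 64.37 tcp [0.4569, 0.313, 0.1846] F [0.4, 0.3, 0.2] w 85.0
xax [-0.996, -0.054, -0.072] yax [-0.053, 0.998, -0.018] zax [0.0724, -0.0146, -0.9973]
[ 36.3  11.9 -16.9  58.3  -3.1  33.1]
```

View pics/f1.png

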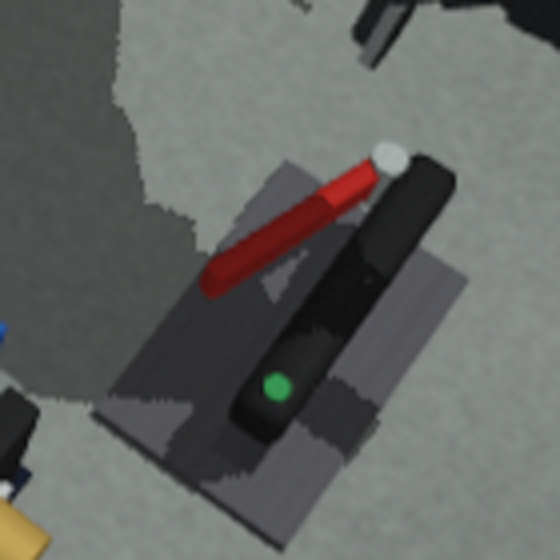

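Run:
```python
from h import *
s=manip.camera("scene");c=manip.camera("top")
# bar top ends in scene
A=np.array([(255,400),(432,172)])/4+[400,260]
print("bar ends scene",plane(s,A[:,0],A[:,1],.078))
print("green top",plane(c,[150+93/7],[215+117/7],.078),"green scene",plane(s,[400+277/4],[260+386/4],.078))
print("hinge top",plane(c,[150+155/7],[215+503/7],.078),"hinge scene",plane(s,[400+390/4],[260+158/4],.078))
```

```text
bar ends scene [[0.53691749 0.30160328 0.078     ]
 [0.40844385 0.30019855 0.078     ]]
green top [[0.52570448 0.30446752 0.078     ]] green scene [[0.52666049 0.30463894 0.078     ]]
hinge top [[0.41266474 0.28336409 0.078     ]] hinge scene [[0.4143013  0.28435344 0.078     ]]
```

```bash
python3 -m jog '[[-0.15,-0.25,0.3,0.28,85],[-0.14,-0.22,0.5,0,85],[0,0,0.5,0,85],[0,0,0.4,0,85],[0,0,0,0,85],[0,0,0,0,85]]';python3 -c "
from h import *;s=st();crop('scene',400,240,540,380,4,'pics/f2.png')"
```

```text
t: 65.02
tool_pos: [0.4782, 0.2857, 0.1174]
ee_rot: [[-0.997, -0.016, 0.075], [-0.017, 1.0, -0.015], [-0.075, -0.016, -0.997]]
contact_force: [-0.0, -0.4, 0.9]
grip_width: 0.0851
t 65.02 tcp [0.4782, 0.2857, 0.1174] F [-0.0, -0.4, 0.9] w 85.1
xax [-0.997, -0.017, -0.075] yax [-0.016, 1.0, -0.016] zax [0.0749, -0.0149, -0.9971]
```

View pics/f2.png

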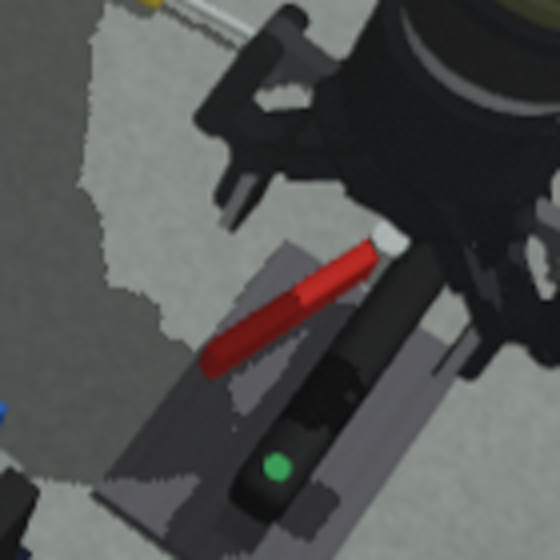

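```bash
python3 -m jog '[[0.1,0.19,0.1,0,85],[0,0,0.4,0,85],[0,0,0.4,0,85],[0,0,0.3,0,85],[0,0,0.2,0,85],[0,0,0,0,85],[0,0,0,0,85]]';python3 -c "
from h import *;s=st();crop('scene',400,240,540,380,4,'pics/f3.png')"
```

```text
t: 65.65
tool_pos: [0.4818, 0.2978, 0.0662]
ee_rot: [[-0.996, -0.015, 0.084], [-0.016, 1.0, -0.007], [-0.084, -0.008, -0.996]]
contact_force: [-0.1, -0.3, -0.2]
grip_width: 0.085
t 65.65 tcp [0.4818, 0.2978, 0.0662] F [-0.1, -0.3, -0.2] w 85.0
xax [-0.996, -0.016, -0.084] yax [-0.015, 1.0, -0.008] zax [0.0839, -0.0072, -0.9965]
```

View pics/f3.png

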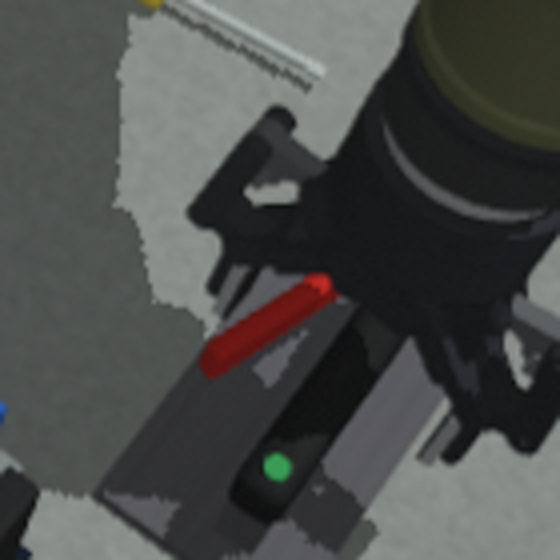

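```bash
python3 -m jog '[[0.1,-0.13,0.1,0,85],[0.03,0,0.3,0,85],[0,0,0.15,0,85],[0,0,0,0,85]]';python3 -c "
from h import *;s=st()"
```

```text
t: 66.03
tool_pos: [0.4798, 0.2932, 0.0462]
ee_rot: [[-0.996, -0.016, 0.088], [-0.016, 1.0, -0.004], [-0.088, -0.006, -0.996]]
contact_force: [-0.2, 0.2, 0.4]
grip_width: 0.085
t 66.03 tcp [0.4798, 0.2932, 0.0462] F [-0.2, 0.2, 0.4] w 85.0
xax [-0.996, -0.016, -0.088] yax [-0.016, 1.0, -0.006] zax [0.0883, -0.0043, -0.9961]
```

Squeeze; first check where it stalls.

```bash
python3 -m jog '[[0,0,0,0,30],[0,0,0,0,30],[0,0,0,0,30],[0,0,0,0,30],[0,0,0,0,30],[0,0,0,0,30]]'; python3 -c "
from h import *;s=st();crop('scene',400,240,540,380,4,'pics/f4.png')"; python3 -m jog '[[0,0,0,0,30],[0,0,0,0,30],[0,0,0,0,30],[0,0,0,0,30],[0,0,0,0,30],[0,0,0,0,30],[0,0,0,0,30]]'
```

```text
t: 66.53
tool_pos: [0.4801, 0.2962, 0.0487]
ee_rot: [[-0.996, -0.02, 0.089], [-0.02, 1.0, 0.003], [-0.089, 0.001, -0.996]]
contact_force: [3.3, -3.8, -5.0]
grip_width: 0.0334
t 66.53 tcp [0.4801, 0.2962, 0.0487] F [3.3, -3.8, -5.0] w 33.4
xax [-0.996, -0.02, -0.089] yax [-0.02, 1.0, 0.001] zax [0.0887, 0.0027, -0.9961]
t: 67.17
tool_pos: [0.4801, 0.2962, 0.0487]
ee_rot: [[-0.996, -0.021, 0.088], [-0.021, 1.0, 0.003], [-0.089, 0.001, -0.996]]
contact_force: [-0.4, 0.3, -1.9]
grip_width: 0.0335
```

View pics/f4.png

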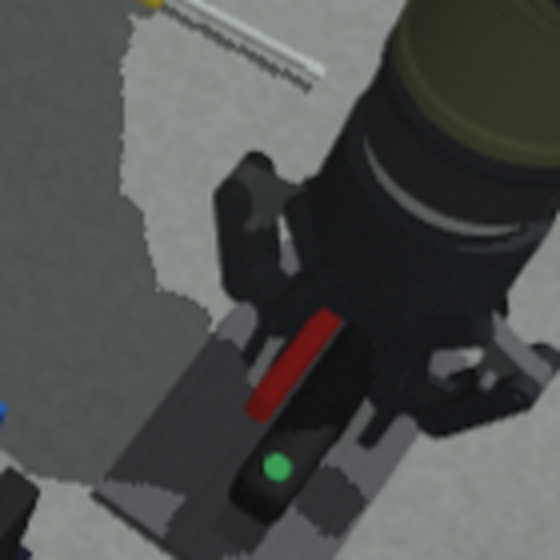

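```bash
python3 -m jog '[[0,0,0,0,30],[0,0,0,0,30],[0,0,0,0,30],[0,0,0,0,85],[0,0,0,0,85],[0,0,0,0,85],[0,0,0,0,85],[0,0,0,0,85],[0,0,0,0,85]]'; python3 -c "
from h import *;s=st()"; python3 -m jog '[[0,-0.1,-0.2,0,85],[0,0,-0.4,0,85],[0,0,-0.6,0,85],[0,0,-0.6,0,85],[0,0,-0.6,0,85],[0,0,-0.6,0,85],[0,0,-0.6,0,85],[0.3,0,-0.3,0,85],[0.3,0,0,0,85],[0,0,0,0,85]]'; python3 -c "
from h import *;s=st();crop('scene',0,0,640,480,1.25,'pics/g1.png');crop('scene',240,230,440,380,4,'pics/g2.png');crop('top',140,140,340,320,4,'pics/g3.png')"
```

```text
t: 67.92
tool_pos: [0.4794, 0.2951, 0.0484]
ee_rot: [[-0.996, -0.016, 0.087], [-0.016, 1.0, 0.002], [-0.087, 0.0, -0.996]]
contact_force: [-0.9, 0.1, 0.4]
grip_width: 0.085
t 67.92 tcp [0.4794, 0.2951, 0.0484] F [-0.9, 0.1, 0.4] w 85.0
xax [-0.996, -0.016, -0.087] yax [-0.016, 1.0, 0.0] zax [0.0868, 0.0019, -0.9962]
t: 68.75
tool_pos: [0.442, 0.2907, 0.2161]
ee_rot: [[-0.996, -0.016, 0.093], [-0.015, 1.0, 0.009], [-0.093, 0.008, -0.996]]
contact_force: [0.4, -0.2, -0.9]
grip_width: 0.085
t 68.75 tcp [0.442, 0.2907, 0.2161] F [0.4, -0.2, -0.9] w 85.0
xax [-0.996, -0.015, -0.093] yax [-0.016, 1.0, 0.008] zax [0.0932, 0.0091, -0.9956]
```

View pics/g1.png

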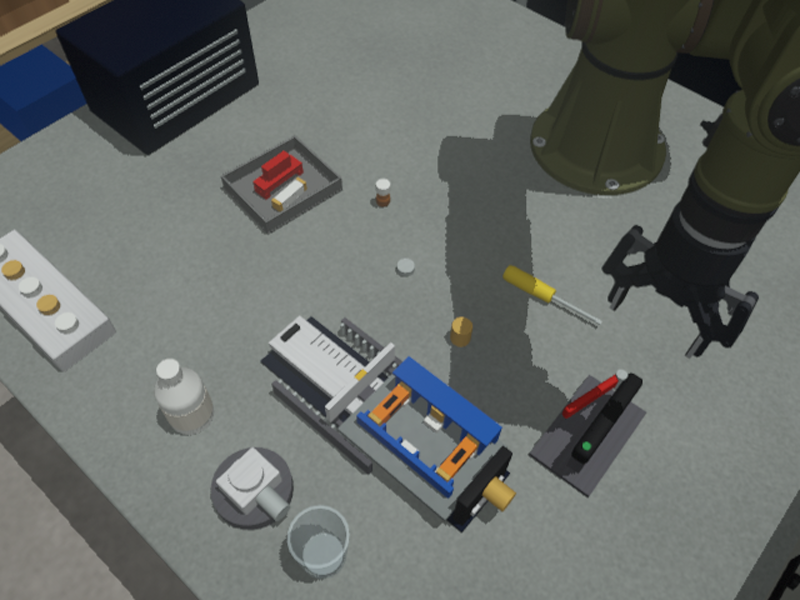

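View pics/g2.png

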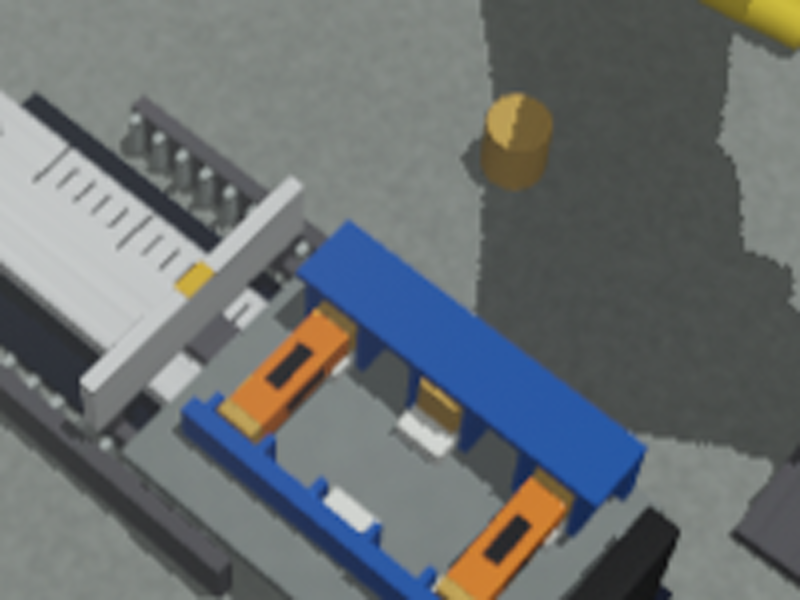

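```bash
python3 -c "
from workcell import manip
print(manip.close_job())"
```

```text
the job is handed in; nothing more can be done
None
```

The job is done and handed in at about 69 s of the 210 s allowed; the hand-in reports no verdict.

- **Tray:** the red block and the white blank are both lying in the grey tray.
- **Cartridges:** only two orange cartridges were in the scene. One had been knocked aside mid-run, so I measured it again before gripping it. They are in the rear and front bays; the last pictures show both lying flat behind the low end wall. The middle bay is empty.
- **Carriage:** pushed on the yellow mark until it stalled against the black end stop twice at the same place, at about 25 N and 18 N. The camera puts its front edge within about 1.5 mm of the stop face, which is the limit of my measurement. It had not moved when I looked again after the trigger squeeze.
- **Trigger:** squeezed fully in (reading 33 mm across bar and lever), held for just over a second, then released. The last picture shows it sprung back.
- **Brass weight:** still standing where it was, and the arm is clear of everything.

**Off plan:** early on the last joint ran into its range limit, and the tool stayed tilted by 3 to 13 degrees for most of the run. I corrected part of the tilt and used the rest to angle the cartridges into the bays. My position estimates for the carriage across the rail also differed by 2 to 5 mm between the cameras and the arm. I judged the seating by contact force and pictures rather than by those numbers.

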